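Set up the cell-processing station: matching plate, hangers, lock

TASK

Set up the station for its next run: by trying them, find the one mounting plate whose holes drop over the dock's two dowel pins and leave it seated flat and fully home on the dock, with the plates that do not fit lying flat on the black mat. Slide every hanger collar along the bent rail, round both corners, until they stand together against the red stop. Only when all that is done, push the red lock lever over, away from the robot, to its far end; do not disturb the bottle, the jar and the beaker.

Things in the scene. Friction and masses are not known exactly. Their poses are not given: they have to be found in the camera images.
- plate_a: Aluminium plate 70 (x) x 100 (y) x 8 thick, 0.2 kg, with a central black handle bar 12 wide (x), 40 long (y), its top 40 above the underside. Origin: centre of the underside, z up. Three plates differ only in their two 11 diameter dowel holes; half a turn about z gives the same pattern. Hole centres at (0, +36) and (0, -36).
- plate_b: Aluminium plate 70 (x) x 100 (y) x 8 thick, 0.2 kg, with a central black handle bar 12 wide (x), 40 long (y), its top 40 above the underside. Origin: centre of the underside, z up. Three plates differ only in their two 11 diameter dowel holes; half a turn about z gives the same pattern. Hole centres at (+14, +27) and (-14, -27).
- plate_c: Aluminium plate 70 (x) x 100 (y) x 8 thick, 0.2 kg, with a central black handle bar 12 wide (x), 40 long (y), its top 40 above the underside. Origin: centre of the underside, z up. Three plates differ only in their two 11 diameter dowel holes; half a turn about z gives the same pattern. Hole centres at (+14, -20) and (-14, +20).
- mat: Black rubber mat fixed to the bench, 200 (x) x 400 (y) x 3 thick, where the three plates lie at the start, side by side along its y. Origin: centre of its underside.
- dock: White block, 82 (x) x 112 (y), flat top 24 above the bench; origin: centre of its underside. Two 8 dowel pins with tapered tips rise 9 above the top and match one plate only (which one varies). A seated plate is centred, its y along the dock's y (either way), underside at 24; a wrong one is held up about 9 higher. A closed housing (50 x 92, 42 high) stands at x = -100.
- lock (a joint): Red lock lever, 55 long, on a grey block behind the dock (135 along the dock's +x from its origin). 0: leaning towards the dock (unlocked); it swings along the dock's +x to 1.0 rad, its far end (locked), with light friction, and stays where it is left.
- lock_tip (a point): Tip of the red lock lever.
- rail: Fixed bent steel rod, 8 diameter, axis level at 150 above the bench; origin on the bench below its middle. In its frame: from the black end disc (-55, -115) along +y, right turn at (-55, 10), along +x, left turn at (55, 10), along +y to the red stop disc (55, 115); both turns have 28 radius. Uprights at (-55, -130) and (55, 130), feet 48 diameter.
- stop (a point): Centre of the face of the red stop disc (32 diameter) at the end of the rail, on the rod's axis.
- hanger0: Lime square collar threaded on the rail (some are absent), 40 wide across the rail, 18 long, 40 high, 60 g; the 8 rod passes its 15 x 15 hole, along its y. A thin hook hangs to 48 below. Origin: collar centre, hanging 3.5 under the rod axis; loose on the rod, it may turn some 20 deg. Grasp from above across the 40 width, fingers on both sides of the rod. It cannot leave the rail.
- hanger1: Lime square collar threaded on the rail (some are absent), 40 wide across the rail, 18 long, 40 high, 60 g; the 8 rod passes its 15 x 15 hole, along its y. A thin hook hangs to 48 below. Origin: collar centre, hanging 3.5 under the rod axis; loose on the rod, it may turn some 20 deg. Grasp from above across the 40 width, fingers on both sides of the rod. It cannot leave the rail.
- hanger2: Lime square collar threaded on the rail (some are absent), 40 wide across the rail, 18 long, 40 high, 60 g; the 8 rod passes its 15 x 15 hole, along its y. A thin hook hangs to 48 below. Origin: collar centre, hanging 3.5 under the rod axis; loose on the rod, it may turn some 20 deg. Grasp from above across the 40 width, fingers on both sides of the rod. It cannot leave the rail.
- bottle: Bystander: clear bottle, 52 diameter, 130 high, origin under its centre. Leave it alone.
- jar: Bystander: amber jar, 56 diameter, 75 high, origin under its centre. Leave it alone.
- beaker: Bystander: clear beaker, 70 diameter, 80 high, origin under its centre. Leave it alone.

How it is judged:
On the way, in this order (a step that is already met when the one before it is completed fails the run):
1. the matching plate is home on the dock, the others lie on the mat, and all hangers stand at the red stop (((z of plate_a in the frame of dock below 0.027 m and horizontal distance between plate_a and dock below 0.005 m and angle between plate_a's own z axis and vertical below 0.05 rad and angle between the y axis of plate_a and the y axis of dock, either way round below 0.12 rad and z of each of plate_b, plate_c in the frame of mat below 0.01 m and angle between each of plate_b, plate_c's own z axis and vertical below 0.06 rad and x of plate_b in the frame of mat between -0.095 and 0.095 m and y of plate_b in the frame of mat between -0.195 and 0.195 m and x of plate_c in the frame of mat between -0.095 and 0.095 m and y of plate_c in the frame of mat between -0.195 and 0.195 m) or (z of plate_b in the frame of dock below 0.027 m and horizontal distance between plate_b and dock below 0.005 m and angle between plate_b's own z axis and vertical below 0.05 rad and angle between the y axis of plate_b and the y axis of dock, either way round below 0.12 rad and z of each of plate_a, plate_c in the frame of mat below 0.01 m and angle between each of plate_a, plate_c's own z axis and vertical below 0.06 rad and x of plate_a in the frame of mat between -0.095 and 0.095 m and y of plate_a in the frame of mat between -0.195 and 0.195 m and x of plate_c in the frame of mat between -0.095 and 0.095 m and y of plate_c in the frame of mat between -0.195 and 0.195 m) or (z of plate_c in the frame of dock below 0.027 m and horizontal distance between plate_c and dock below 0.005 m and angle between plate_c's own z axis and vertical below 0.05 rad and angle between the y axis of plate_c and the y axis of dock, either way round below 0.12 rad and z of each of plate_a, plate_b in the frame of mat below 0.01 m and angle between each of plate_a, plate_b's own z axis and vertical below 0.06 rad and x of plate_a in the frame of mat between -0.095 and 0.095 m and y of plate_a in the frame of mat between -0.195 and 0.195 m and x of plate_b in the frame of mat between -0.095 and 0.095 m and y of plate_b in the frame of mat between -0.195 and 0.195 m)) and horizontal distance between any of hanger0, hanger1, hanger2 and stop below 0.016 m and horizontal distance between each of hanger0, hanger1, hanger2 and stop below 0.062 m), for 0.2 s.
2. the lock lever is thrown to its far end (value of joint lock above 0.85 rad), for 0.2 s.
At the end, for the whole second after the job is handed in: One plate home over the pins (within 3 mm of the dock top, 5 mm, 0.12 rad), the other two flat with centres over the mat; one hanger centre within 16 mm of the stop face, all within 62 mm; lever beyond 0.85 rad; all at rest (all of step 1 and linear speed of each of plate_a, plate_b, plate_c, hanger0, hanger1, hanger2 below 0.02 m/s and value of joint lock above 0.85 rad); the robot touches nothing.
It fails at once if the bottle, jar or beaker is moved by more than 30 mm or tipped (distance of any of bottle, jar, beaker from where it was at the start of the episode above 0.03 m or angle between any of bottle, jar, beaker's own z axis and vertical above 0.35 rad).
Of hanger0, hanger1, hanger2 only 2 to 3 are there at a start; the rules pass over those that are not, and their reading is None.
At some moment in a run one of plate_a, plate_b, plate_c may be knocked a few centimetres aside while the robot is not near it.
Once in a run the grip may slacken for a moment while it holds something.
It also fails if it takes over 210 s, if anything falls off the work surface, if the arm or the gripper's body presses on something with over 40 N, if the wrist force passes 120 N, or if a joint passes its speed limit or range.

ROBOT

A 7-joint arm with a two-finger parallel gripper is mounted at the origin on the work surface. World frame = base frame: x ahead of the robot, y to its left, z up, the work surface at z = 0. Lengths are in m, angles in rad, forces in N, time in s.
With the tool pointing down it reaches from about 0.4 to 0.875 m from the base axis. Payload 19.3 kg.
Tool frame: the origin (TCP) lies at the very end of the fingers, on their centre line; the grasp point (between the pads) lies bot.grasp_offset behind it (bot.grasp_offset is the distance from the TCP to the grasp point, in m); z points along the fingers, y is the direction in which the jaws open and shut (so a half turn about z gives the same grasp; the last joint's range is limited). The gripper opens to 85 mm and grips with 20 to 120 N. Pads are 22 mm wide; open, the fingers measure 114 mm over their backs; the gripper's body (76 mm by 85 mm) begins 54 mm behind the grasp point. The pads swing forward as they close: fully open they stand 13 mm farther back than shut.
Start: joints at [-0.07, 0.521, -0.036, 1.599, 0.021, 1.021, -0.113], TCP at [0.625, -0, 0.231] pointing down, gripper open.
Joint ranges: [-2.91, 2.91], [-0.3, 2.13], [-1.5, 1.42], [0.17, 2.43], [-1.26, 4.41], [0.16, 1.93], [-2.52, 2.52]. Speed limits (rad/s): [1.89, 1.89, 2.39, 2.39, 3.01, 3.01, 3.01].

INTERFACE

Orientations are given as [roll, pitch, yaw] about the fixed x, y, z axes, in that order (R = Rz(yaw) Ry(pitch) Rx(roll)).
In Python, from workcell import bot gives the robot as it stands. The module is installed in compiled form; this text tells all that it offers.
- The arm moves only by the shell command python3 -m handwheel 'ROWS' [OPENING] [FORCE]. ROWS is JSON, a list of rows, each a list of 6 numbers: the shift along the tool's x, y, z as a fraction of full scale, then the turn, a rotation vector about the tool's x, y, z as a fraction of full scale. In form: [[x, y, z, rx, ry, rz], ...]. A call has 1 to 8 rows; each row shifts and turns the commanded pose from where the row before left it, along the tool's axes as they then stand; what a row does not reach is not made up. Full scale, the value 1, is 0.025 m for a shift and 360 degrees for a turn. A row lasts 1/8 s, in which the tool goes at most 62.5 mm and 10.7 degrees, less where a joint would pass 70% of its speed; a pose out of reach is approached as far as the arm can. A call with a number of a shift or a turn outside -1 to 1 is refused whole. A call with a gripper value outside its range is refused whole. OPENING is the closure, from -1 (fully open) to 1 (shut), set as the call begins (- or left out, the last holds). The fingers move at their own pace and stop on an object; FORCE is the grip in N (left out, the last holds). Time passes only in rows, so rows that do not move let the fingers close. It gives the time, the measured TCP pose, the force and the opening at its end, in the units of the state.
- bot.observe(): the state, without advancing time (a new reading comes with each control period).
- bot.grab_frame(name): name is "scene" or "side" or "wrist"; returns a dict with "pixels" (400x640x3 uint8, blue, green, red), "vertical_fov" (degrees; the focal length in pixels is half the picture's height over the tangent of half this angle, whatever the lens; pixels are square), "cx", "cy" (the principal point, pixels), "R" (3x3) and "t" (3): a world point X has camera coordinates R X + t. Camera axes: x right, y down, z forward; pixel columns grow to the right and rows downward; lengths in m; the calibration is good to about 2 mm. A picture is of the moment at which its call begins. There is no depth.
- bot.job_done(): hands the job in, once; it reports no verdict.
Trained networks look in a picture, given as the dict that the camera call returned (one of the last four; its "shot" number tells which), for a name from the list of things; names that differ only in an ending like _2 or _b are one class to them, and where a whole thing is asked for, a point or a joint stands for the part that bears it (a point fixed in the world has none). Each returns a list of dicts, best first, with "score" (0 to 1); they miss things now and then, are a little off and sometimes report something else, mostly with a low value. They report only what shows in the picture. A call takes as long as a camera call.
- bot.trace(picture, thing): "region" (400x640 bool, what is visible of it) and "point" ([column, row] in pixels, amid what is visible of it).
The state is a dict: "clock": time; "qpos": joint angles; "qd": joint speeds; "joint_efforts": joint torques, N m; "position": TCP position; "tool_rot": TCP orientation; "force": force on the tool from outside, world axes, zero at the start; "moment": the same for the moment, N m; "grip_width": finger opening in m.
Only numpy, scipy, OpenCV 4.12 (cv2) and the standard library are available. Lean on these libraries where they do the work, as an engineer would, in place of code of your own. Each camera call takes 0.05 s, during which the arm holds its last target.

## Working session

There is one attempt and no reset: what is moved stays moved. The work goes in short steps, Python scripts to look and compute and a shell command to move; the robot and the scene stay as the last step left them, time stands still between calls to the robot, and variables do not carry over. Pictures are saved under pics/ and viewed, and the job is handed in when it is done.

```bash
mkdir -p pics; cat > h.py <<'E'
import numpy as np, cv2
from workcell import bot
def snap(n,fn=None):
    p=bot.grab_frame(n)
    if fn: cv2.imwrite('pics/'+fn,np.ascontiguousarray(p['pixels']))
    return p
def f(p): return 200/np.tan(np.radians(p['vertical_fov'])/2)
def ray(p,uv):
    R=np.array(p['R']);t=np.array(p['t'])
    d=np.array([(uv[0]-p['cx'])/f(p),(uv[1]-p['cy'])/f(p),1.])
    return -R.T@t, R.T@d
def onz(p,uv,z):
    c,d=ray(p,uv); return c+d*(z-c[2])/d[2]
def proj(p,X):
    c=np.array(p['R'])@np.array(X)+np.array(p['t']); return np.array([p['cx']+f(p)*c[0]/c[2],p['cy']+f(p)*c[1]/c[2]])
E
python3 - <<'E'
from h import *
print(bot.observe(),bot.grasp_offset)
for n in ['scene','side','wrist']:
    p=snap(n,n+'0.png'); print(n,p['vertical_fov'],p['cx'],p['cy'],ray(p,(320,200)),p.keys())
E
```

```text
{'clock': 0.0, 'qpos': array([-0.07023016,  0.52201236, -0.03635937,  1.60000178,  0.02120289,
        1.02112147, -0.11281738]), 'qd': array([-0.00085697,  0.00156837,  0.00065105,  0.00129199, -0.00052321,
       -0.00056004,  0.00092556]), 'joint_efforts': array([-4.24098413e-03, -9.27110124e+01,  1.97758444e+00, -3.69928443e+01,
        1.76317629e-02,  8.19846697e-03, -6.58496788e-05]), 'position': array([ 6.24655171e-01, -1.11520624e-06,  2.30728643e-01]), 'tool_rot': array([-3.14043690e+00,  7.02408591e-05,  1.57082829e+00]), 'force': array([-0.70232786, -1.10793741, -0.18908104]), 'moment': array([-6.34075691e-05,  2.30579563e-02,  1.15557331e-02]), 'grip_width': 0.08520434852450277} 0.0187
scene 54.00586572259855 313.9808986894231 197.75776968187995 (array([ 1.48502383, -0.06513467,  0.87043837]), array([-0.77324355,  0.11034302, -0.62464924])) dict_keys(['pixels', 'vertical_fov', 'cx', 'cy', 'R', 't', 'shot'])
side 45.632872224125556 316.0259681067436 200.19000113268777 (array([0.10246171, 0.73773138, 0.95781134]), array([ 0.38113279, -0.5827995 , -0.7177413 ])) dict_keys(['pixels', 'vertical_fov', 'cx', 'cy', 'R', 't', 'shot'])
wrist 61.7498891612868 315.6901306031085 195.1286361896196 (array([0.62540181, 0.06957728, 0.37460736]), array([ 0.01306627, -0.28520697, -0.95857412])) dict_keys(['pixels', 'vertical_fov', 'cx', 'cy', 'R', 't', 'shot'])
```

View pics/scene0.png

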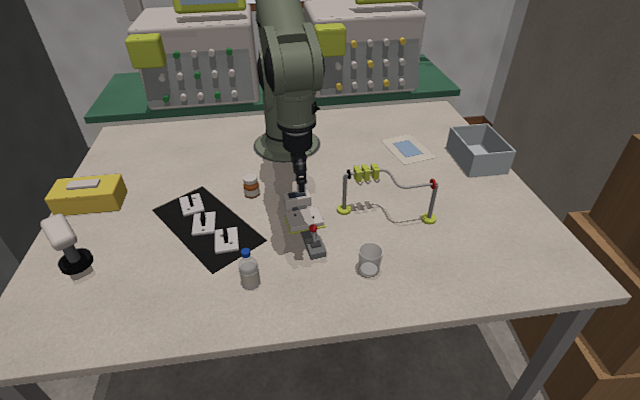

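View pics/side0.png

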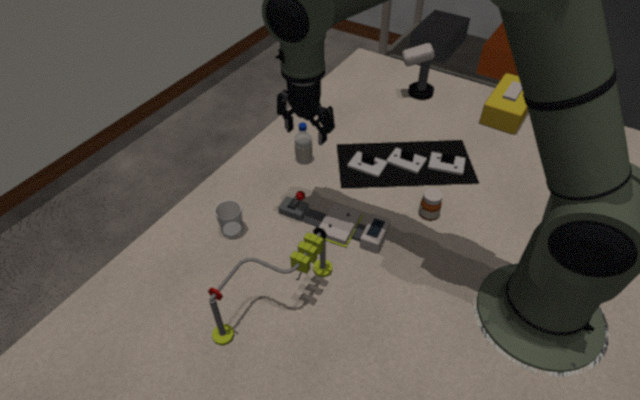

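View pics/wrist0.png

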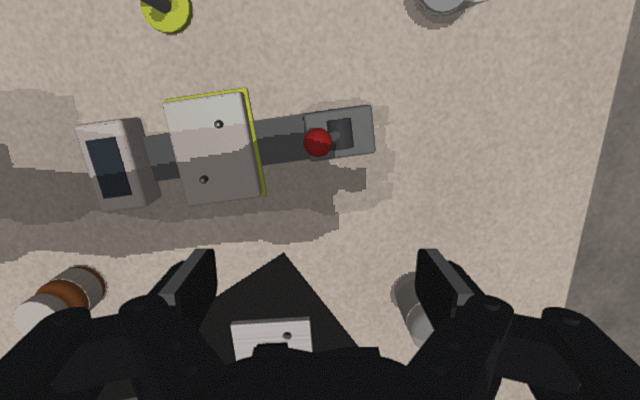

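```bash
python3 - <<'E'
from h import *
ps={n:snap(n) for n in ['scene','side','wrist']}
for th,z in [('plate_a',.008),('mat',.003),('dock',.024),('lock_tip',.06),('rail',.15),('hanger0',.146),('bottle',.065),('jar',.037),('beaker',.04)]:
  for n,p in ps.items():
    for r in bot.trace(p,th):
      print(th,n,round(r['score'],2),np.round(r['point'],1),np.round(onz(p,r['point'],z),3),int(r['region'].sum()))
p=ps['wrist']
for uv in [(165,100),(245,88),(265,195),(188,205),(216,147)]: print(onz(p,uv,.024))
for uv in [(219,124),(204,180)]: print('pin',onz(p,uv,.033))
print('mattip',onz(p,(284,254),.003)); print(onz(ps['scene'],(205,188),.003),onz(ps['scene'],(153,210),.003),onz(ps['scene'],(267,240),.003),onz(ps['scene'],(214,269),.003))
E
```

```text
plate_a scene 0.94 [190.4 205.8] [ 0.379 -0.364  0.008] 431
plate_a scene 0.81 [203.7 223.3] [ 0.479 -0.31   0.008] 511
plate_a scene 0.58 [226.8 237.7] [ 0.56  -0.231  0.008] 535
plate_a side 0.88 [369.2 166.3] [ 0.558 -0.229  0.008] 620
plate_a side 0.73 [407.5 160.5] [ 0.473 -0.313  0.008] 554
plate_a side 0.56 [448.7 163.4] [ 0.363 -0.366  0.008] 629
plate_a wrist 0.9 [271.3 336.6] [ 0.568 -0.224  0.008] 2336
mat scene 0.86 [207.1 232.5] [ 0.52  -0.297  0.003] 3307
mat side 0.66 [401.1 170.8] [ 0.471 -0.267  0.003] 4271
mat side 0.47 [341.6 221.4] [ 0.517 -0.001  0.003] 2953
mat wrist 0.79 [267.2 313.1] [ 0.563 -0.192  0.003] 7924
dock scene 0.91 [304.2 223. ] [0.547 0.017 0.024] 1733
dock side 0.55 [340.5 223.1] [0.508 0.022 0.024] 2987
dock wrist 0.82 [210.1 147.2] [0.515 0.023 0.024] 21921
dock wrist 0.72 [266.4 311.4] [ 0.566 -0.175  0.024] 7963
lock_tip scene 0.66 [312.6 228.3] [0.614 0.036 0.06 ] 82
lock_tip scene 0.31 [403.3 185.1] [0.445 0.374 0.06 ] 673
lock_tip side 0.54 [299.5 197. ] [0.631 0.028 0.06 ] 102
lock_tip side 0.27 [342.5 222.1] [0.49  0.044 0.06 ] 2928
rail
[... 1040 characters left out ...]
 0.024 0.037] 21774
beaker scene 0.88 [367.9 257.4] [0.738 0.178 0.04 ] 721
beaker side 0.85 [230.9 215.3] [0.758 0.163 0.04 ] 833
beaker side 0.61 [314.7 241.3] [0.524 0.12  0.04 ] 236
beaker wrist 0.92 [447.3   4.5] [0.744 0.153 0.04 ] 754
[0.47381133 0.07054335 0.024     ]
[0.55514442 0.0820274  0.024     ]
[ 0.57049555 -0.02906478  0.024     ]
[ 0.48545097 -0.04040188  0.024     ]
[0.52137826 0.02318264 0.024     ]
pin [0.52892472 0.04736765 0.033     ]
pin [ 0.50866367 -0.01014857  0.033     ]
mattip [ 0.58718116 -0.1094558   0.003     ]
[ 0.27397942 -0.32283637  0.003     ] [ 0.37556503 -0.49201374  0.003     ] [ 0.58449185 -0.10631317  0.003     ] [ 0.68150655 -0.2646072   0.003     ]
```

```bash
python3 -m handwheel '[[-1,-0.45,0,0,0,0],[-1,-0.45,0,0,0,0],[-1,-0.45,0,0,0,0],[-1,-0.45,0,0,0,0],[-1,-0.45,0,0,0,0],[-1,-0.45,0,0,0,0],[-1,-0.45,0,0,0,0],[-1,-0.45,0,0,0,0]]'; python3 -m handwheel '[[-1,-0.45,0,0,0,0],[-1,-0.45,0,0,0,0],[-1,-0.45,0,0,0,0],[-1,-0.45,0,0,0,0],[-1,-0.45,0,0,0,0],[0,0,0,0,0,0],[0,0,0,0,0,0]]'
python3 - <<'E'
from h import *
p=snap('wrist','w1.png')
for r in bot.trace(p,'plate_a'): print(round(r['score'],2),r['point'],onz(p,r['point'],.008+.003))
E
```

```text
clock: 2.65
position: [0.5346, -0.2008, 0.2314]
tool_rot: [3.141, 0.0, 1.571]
force: [-0.0, 0.7, 0.4]
grip_width: 0.0856
clock: 3.52
position: [0.479, -0.3245, 0.2313]
tool_rot: [3.141, -0.0, 1.571]
force: [0.6, 0.1, -1.3]
grip_width: 0.0853
0.86 [219.2, 200.3] [ 0.37052707 -0.36335119  0.011     ]
0.68 [315.3, 155.8] [ 0.47964916 -0.31261134  0.011     ]
0.62 [405.6, 80.6] [ 0.57287059 -0.23463458  0.011     ]
```

View pics/w1.png

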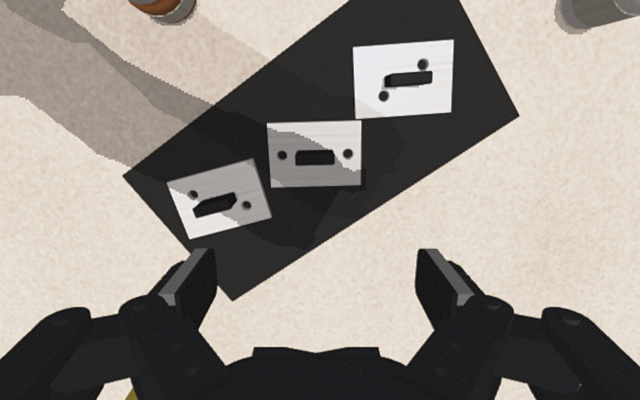

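```bash
cat >> h.py <<'E'
def rect(p,reg,z):
    cs,_=cv2.findContours(reg.astype(np.uint8),cv2.RETR_EXTERNAL,cv2.CHAIN_APPROX_NONE)
    c=max(cs,key=cv2.contourArea)[:,0,:]
    W=np.array([onz(p,q,z)[:2] for q in c]).astype(np.float32)*1000
    (cx,cy),(w,h),a=cv2.minAreaRect(W)
    la=a if w>h else a+90
    return cx/1000,cy/1000,w,h,(la+90)%180-90   # long-axis angle deg
def plates(p,z=.011):
    for r in bot.trace(p,'plate_a'):
        print(round(r['score'],2),np.round(r['point']),'cx cy w h longang',np.round(rect(p,r['region'],z),4))
E
python3 - <<'E'
from h import *
p=snap('wrist'); plates(p)
h=[onz(p,q,.011)[:2] for q in [(193,194),(246,205),(283,155),(348,154),(422,64),(383,96)]]
for i in (0,2,4): d=h[i+1]-h[i]; print((h[i]+h[i+1])/2,np.linalg.norm(d),np.degrees(np.arctan2(d[1],d[0])))
q=[onz(p,q,.011)[:2] for q in [(168,182),(253,160),(271,215),(190,238)]]; print(np.mean(q,0),q)
q=[proj(p,[0,0,0])]
g=cv2.cvtColor(cv2.resize(np.ascontiguousarray(p['pixels'])[140:260,140:300],None,fx=5,fy=5,interpolation=cv2.INTER_CUBIC),cv2.COLOR_BGR2GRAY)
cv2.imwrite('pics/z1.png',g)
E
```

```text
0.75 [400.  82.] cx cy w h longang [  0.5692  -0.2346 101.2195  70.295    3.9684]
0.74 [316. 156.] cx cy w h longang [  0.4785  -0.3118 102.4256  72.0727   1.3845]
0.67 [220. 200.] cx cy w h longang [  0.3713  -0.363  102.0971  72.3495  15.648 ]
[ 0.37130323 -0.36223572] 0.060511017197583304 -12.411415943325228
[ 0.48004438 -0.31088766] 0.0710847234381421 0.9039130460543021
[ 0.56952274 -0.23386404] 0.04924727895671754 -140.55482265108975
[ 0.37212447 -0.36221142] [array([ 0.31520201, -0.34181641]), array([ 0.41142608, -0.31697631]), array([ 0.42891498, -0.38078076]), array([ 0.33295483, -0.40927219])]
```

View pics/z1.png

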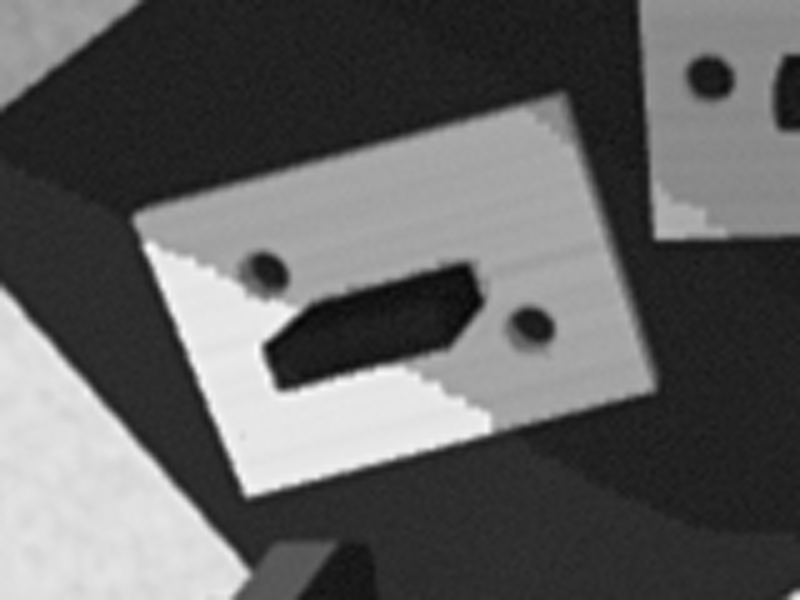

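```bash
python3 -m handwheel '[[-0.3,-0.86,1,0,0,0],[-0.3,-0.86,1,0,0,0],[-0.3,-0.86,1,0,0,0],[-0.3,-0.86,1,0,0,0],[-0.32,-0.86,1,0,0,0]]' 0 60; python3 -m handwheel '[[0,0,0,0,0,0.026],[0,0,0,0,0,0.026],[0,0,0,0,0,0.026],[0,0,0,0,0,0.026],[0,0,0,0,0,0.026],[0,0,0,0,0,0.026],[0,0,0,0,0,0.026],[0,0,0,0,0,0.0255]]';python3 -m handwheel '[[0,0,0,0,0,0],[0,0,0,0,0,0]]'
python3 - <<'E'
from h import *
p=snap('wrist','w2.png');plates(p); print(bot.observe()['qpos'])
E
```

```text
clock: 4.35
position: [0.371, -0.3629, 0.1057]
tool_rot: [3.141, 0.0, 1.572]
force: [-0.1, -0.9, 0.8]
grip_width: 0.0428
clock: 5.35
position: [0.3717, -0.3627, 0.1064]
tool_rot: [3.142, -0.0, 0.262]
force: [-0.2, 0.4, 0.4]
grip_width: 0.0429
clock: 5.6
position: [0.3715, -0.3628, 0.1063]
tool_rot: [3.142, -0.0, 0.271]
force: [0.2, 0.3, -0.2]
grip_width: 0.0426
0.93 [316. 195.] cx cy w h longang [  0.3705  -0.3632 102.2671  72.3898  15.3099]
0.8 [287.  50.] cx cy w h longang [ 0.4652 -0.3113 74.4132 71.4367  1.7367]
[ 0.38152315  0.57239387  0.38060975  1.99726438 -0.34682147  0.63412274
 -0.3120092 ]
```

View pics/w2.png

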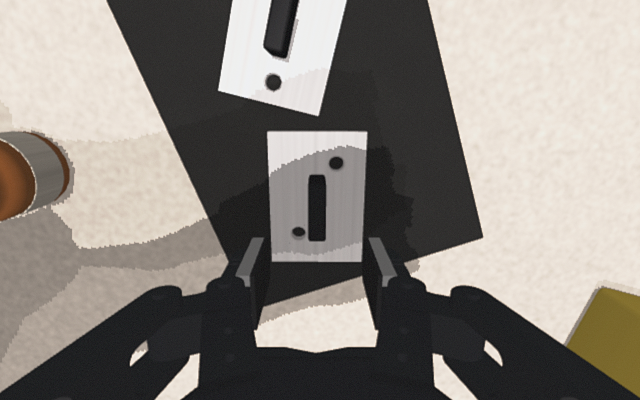

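```bash
python3 -m handwheel '[[0,0,0.9,0,0,0],[0,0,0.9,0,0,0],[0,0,0.9,0,0,0],[0,0,0.6,0,0,0],[0,0,0.25,0,0,0],[0,0,0,0,0,0]]' 0 90; python3 -m handwheel '[[0,0,0,0,0,0],[0,0,0,0,0,0],[0,0,0,0,0,0],[0,0,0,0,0,0],[0,0,0,0,0,0]]' 1 90;  python3 -m handwheel '[[0,0,-0.5,0,0,0],[0,0,-1,0,0,0],[0,0,-1,0,0,0],[0,0,-1,0,0,0],[0,0,0,0,0,0],[0,0,0,0,0,0]]'
python3 - <<'E'
from h import *
p=snap('wrist','w3.png');plates(p)
E
```

```text
clock: 6.45
position: [0.3712, -0.3631, 0.0176]
tool_rot: [-3.142, 0.0, 0.267]
force: [-0.3, -1.0, -0.1]
grip_width: 0.0429
clock: 7.08
position: [0.3715, -0.3632, 0.0183]
tool_rot: [3.141, -0.001, 0.267]
force: [-1.4, 1.9, 10.6]
grip_width: 0.0106
clock: 7.82
position: [0.3712, -0.3627, 0.1049]
tool_rot: [-3.141, 0.0, 0.267]
force: [-0.5, -0.1, -2.6]
grip_width: 0.0108
0.91 [315. 211.] cx cy w h longang [  0.3315  -0.3723 159.6185 111.3132  15.2891]
0.88 [283.  51.] cx cy w h longang [ 0.4645 -0.3114 73.1184 71.2596  2.3665]
```

View pics/w3.png

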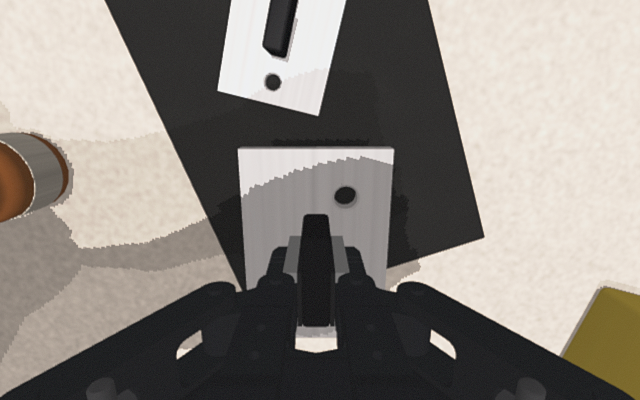

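```bash
python3 -m handwheel '[[0,0,-1,0,0,0],[0,0,-1,0,0,0],[0,0,-1,0,0,0],[0,0,-1,0,0,0],[0,0,-1,0,0,0]]'; python3 -m handwheel '[[0,0,0,0,0,-0.0287],[0,0,0,0,0,-0.0287],[0,0,0,0,0,-0.0287],[0,0,0,0,0,-0.0287],[0,0,0,0,0,-0.0287],[0,0,0,0,0,-0.0287],[0,0,0,0,0,-0.0287],[0,0,0,0,0,-0.0286]]';python3 -m handwheel '[[0.97,0.8,0,0,0,0],[0.97,0.8,0,0,0,0],[0.97,0.8,0,0,0,0],[0.97,0.8,0,0,0,0],[0.97,0.8,0,0,0,0],[0.97,0.8,0,0,0,0],[0.97,0.8,0,0,0,0]]'; python3 -m handwheel '[[0.97,0.8,0,0,0,0],[0.97,0.8,0,0,0,0],[0.97,0.8,0,0,0,0],[0,0,0,0,0,0],[0,0,0,0,0,0]]'
python3 - <<'E'
from h import *
p=snap('wrist','w4.png')
for r in bot.trace(p,'dock'): print(r['score'],r['point'],rect(p,r['region'],.024))
cv2.imwrite('pics/z4.png',cv2.resize(np.ascontiguousarray(p['pixels'])[50:350,120:520],None,fx=2,fy=2,interpolation=cv2.INTER_CUBIC))
print(bot.observe()['position'],bot.observe()['tool_rot'])
E
```

```text
clock: 8.55
position: [0.3709, -0.3628, 0.2302]
tool_rot: [-3.141, 0.001, 0.267]
force: [0.4, 0.2, -2.2]
grip_width: 0.0105
clock: 9.55
position: [0.3709, -0.3628, 0.2293]
tool_rot: [-3.141, -0.001, 1.715]
force: [-0.4, 0.3, -2.1]
grip_width: 0.0107
clock: 10.42
position: [0.4866, -0.1747, 0.2293]
tool_rot: [-3.14, -0.001, 1.709]
force: [-0.8, -0.1, -2.5]
grip_width: 0.0103
clock: 11.05
position: [0.5354, -0.0959, 0.2294]
tool_rot: [-3.14, -0.0, 1.708]
force: [-0.7, -0.8, -2.3]
grip_width: 0.0102
0.84 [311.8, 54.1] (0.5369305419921875, 0.013699138641357422, 300.6469421386719, 103.27713775634766, 7.859410762786865)
0.41 [443.4, 43.7] (0.6437880249023438, 0.04360496520996094, 31.788867950439453, 29.20309066772461, 7.860400676727295)
[ 0.53540496 -0.09621352  0.22977063] [-3.14086805e+00  1.24779848e-04  1.70768658e+00]
```

View pics/w4.png

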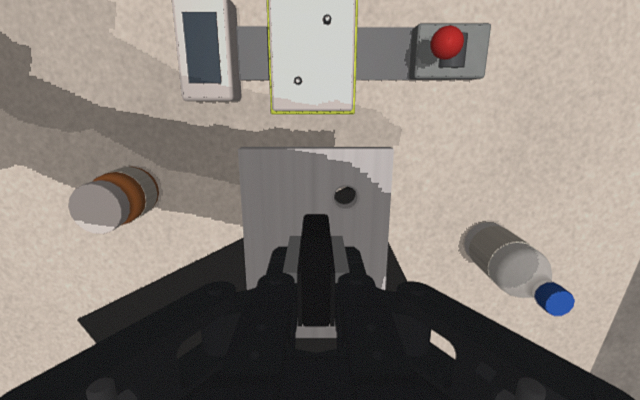

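```bash
python3 - <<'E'
from h import *
p=snap('wrist'); im=np.ascontiguousarray(p['pixels'])
a=cv2.resize(im[0:40,307:347],None,fx=10,fy=10,interpolation=cv2.INTER_CUBIC)
b=cv2.resize(im[60:100,278:318],None,fx=10,fy=10,interpolation=cv2.INTER_CUBIC)
cv2.imwrite('pics/pin.png',np.hstack([a,b]))
c=cv2.resize(im[140:240,235:395],None,fx=5,fy=5,interpolation=cv2.INTER_CUBIC);cv2.imwrite('pics/hole.png',c)
E
```

```text
(no output)
```

View pics/pin.png

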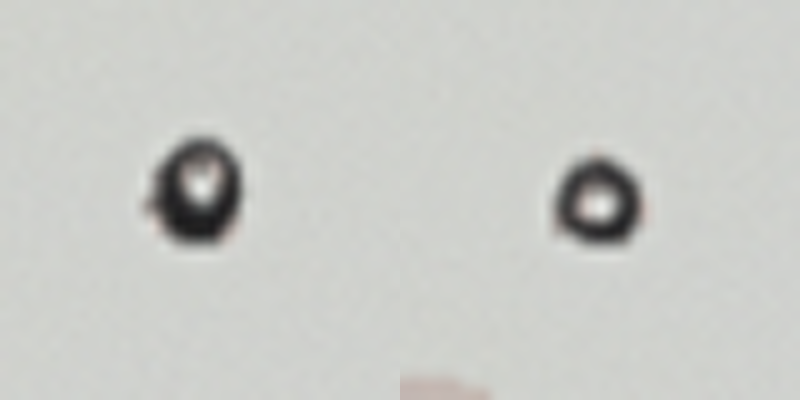

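View pics/hole.png

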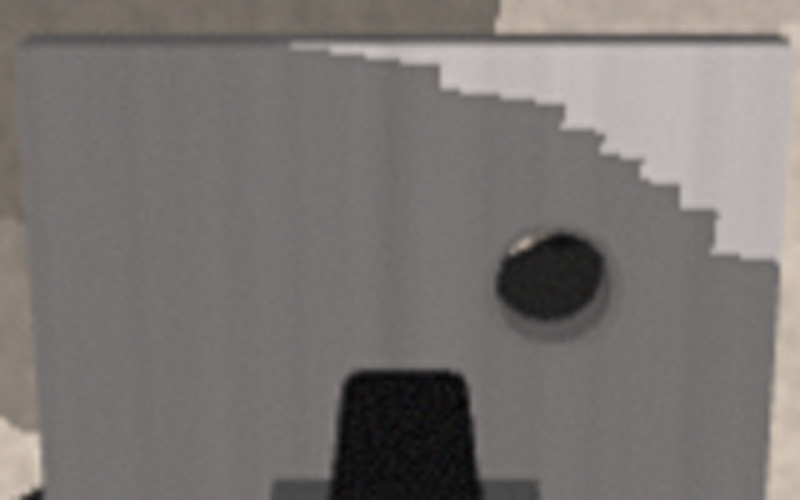

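```bash
python3 - <<'E'
from h import *
p=snap('wrist'); o=bot.observe(); T=o['position']; y=1.7077
ex=np.array([np.cos(y),np.sin(y)]); ey=np.array([np.sin(y),-np.cos(y)]) # tool x, tool y
print(T,o['tool_rot'])
def rel(X): d=X[:2]-T[:2]; return np.round([d@ex*1e3,d@ey*1e3],2)
P=[onz(p,q,.033) for q in [(326.75,17.75),(297.4,79.85)]]
print('pins',P,[rel(q) for q in P]); d=P[0]-P[1];print(np.linalg.norm(d)*1e3,np.degrees(np.arctan2(d[1],d[0]))+27.41)
for dz in (-.009,-.007,-.005):
  print(dz,'hole',rel(onz(p,(345.2,196.6),T[2]+dz)),'edge',rel(onz(p,(239.3,148.6),T[2]+dz)),rel(onz(p,(392.2,148.6),T[2]+dz)))
E
```

```text
[ 0.53557616 -0.09604852  0.2299733 ] [-3.14133286e+00  9.50419830e-05  1.70776201e+00]
pins [array([0.52711929, 0.0471655 , 0.033     ]), array([ 0.50691153, -0.01025383,  0.033     ])] [array([143.03,  11.17]), array([ 88.9 , -16.69])]
60.87145040394921 98.02134582856947
-0.009 hole [25.64 14.75] edge [ 48.47 -34.12] [48.42 35.68]
-0.007 hole [26.21 14.57] edge [ 48.75 -33.66] [48.7  35.22]
-0.005 hole [26.79 14.38] edge [ 49.02 -33.21] [48.97 34.76]
```

```bash
python3 -m handwheel '[[0.94,-0.028,0,0,0,0],[0.94,-0.028,0,0,0,0],[0.94,-0.028,0,0,0,0],[0.94,-0.028,0,0,0,0],[0.94,-0.028,0,0,0,0],[0,0,0,0,0,0]]';python3 -m handwheel '[[0,0,1,0,0,0],[0,0,1,0,0,0],[0,0,1,0,0,0],[0,0,1,0,0,0],[0,0,1,0,0,0],[0,0,1,0,0,0],[0,0,0.6,0,0,0],[0,0,0,0,0,0]]';python3 -m handwheel '[[0,0,0,0,0,0],[0,0,0,0,0,0]]'
python3 - <<'E'
from h import *
p=snap('wrist','w5.png'); im=np.ascontiguousarray(p['pixels']); print(bot.observe()['position'],bot.observe()['force'])
c=cv2.resize(im[130:250,235:395],None,fx=5,fy=5,interpolation=cv2.INTER_CUBIC);cv2.imwrite('pics/hole5.png',c)
E
```

```text
clock: 12.0
position: [0.516, 0.0218, 0.2301]
tool_rot: [3.142, -0.0, 1.711]
force: [0.9, 0.1, -1.3]
grip_width: 0.0106
clock: 13.0
position: [0.5159, 0.0201, 0.0645]
tool_rot: [-3.14, 0.0, 1.708]
force: [-0.2, 0.8, -1.4]
grip_width: 0.0104
clock: 13.25
position: [0.5167, 0.0206, 0.0658]
tool_rot: [3.14, 0.0, 1.709]
force: [-0.8, -0.9, -1.4]
grip_width: 0.0104
[0.51669309 0.02065424 0.06576569] [ 0.51146259  0.40519531 -1.97030081]
```

View pics/hole5.png

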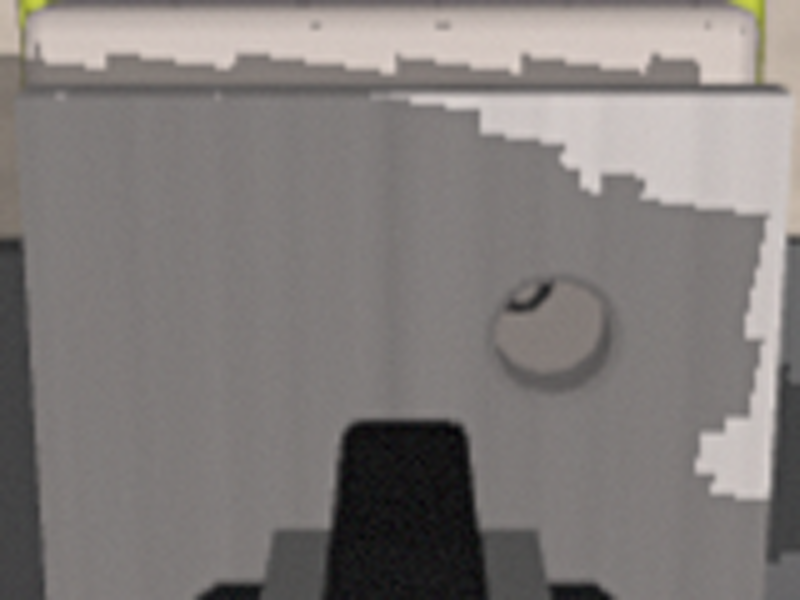

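```bash
cat > r.py <<'E'
from h import *
def rels(p,items):
    o=bot.observe(); T=o['position']; y=o['tool_rot'][2]
    ex=np.array([np.cos(y),np.sin(y)]); ey=np.array([np.sin(y),-np.cos(y)])
    print(T,o['tool_rot'],o['force'])
    for uv,z in items:
        d=onz(p,uv,z)[:2]-T[:2]; print(uv,z,np.round([d@ex*1e3,d@ey*1e3],2))
E
python3 - <<'E'
from r import *
p=snap('wrist'); z=bot.observe()['position'][2]
rels(p,[((340,188.2),.033),((340,188.2),.031),((344.8,196),z-.009),((344.8,196),z-.007)])
E
```

```text
[0.5166008  0.02065379 0.06564354] [3.14061555e+00 1.58982624e-05 1.70898105e+00] [-0.22803327  0.44140383 -2.19975457]
(340, 188.2) 0.033 [23.63 14.24]
(340, 188.2) 0.031 [23.11 14.4 ]
(344.8, 196) 0.05664354199341507 [25.94 14.77]
(344.8, 196) 0.05864354199341507 [26.5  14.58]
```

```bash
python3 -m handwheel '[[-0.1,-0.024,0.2,0,0,0],[0,0,0.2,0,0,0],[0,0,0,0,0,0],[0,0,0,0,0,0],[0,0,0,0,0,0]]'
python3 - <<'E'
from r import *
p=snap('wrist','w6.png'); im=np.ascontiguousarray(p['pixels']); rels(p,[])
c=cv2.resize(im[160:230,310:380],None,fx=8,fy=8,interpolation=cv2.INTER_CUBIC);cv2.imwrite('pics/hole6.png',c)
E
```

```text
clock: 13.98
position: [0.516, 0.0181, 0.0551]
tool_rot: [3.142, -0.0, 1.709]
force: [0.1, -0.9, -2.9]
grip_width: 0.0106
[0.51605879 0.01810254 0.05511606] [ 3.14149829e+00 -1.26546410e-05  1.70903333e+00] [-0.63780451 -0.17511561 -3.07386078]
```

View pics/hole6.png

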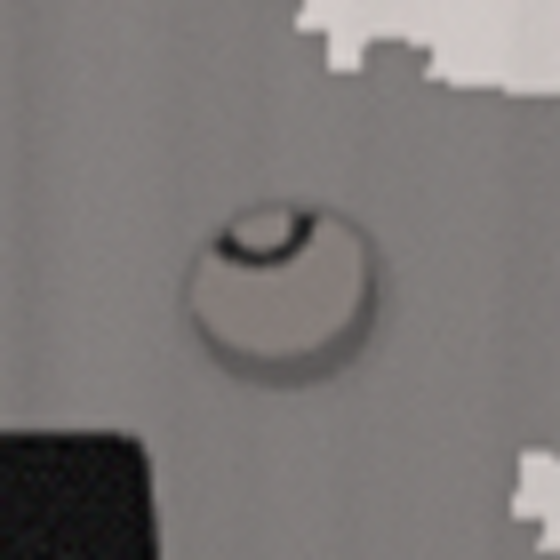

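```bash
python3 - <<'E'
from r import *
p=snap('wrist'); z=bot.observe()['position'][2]
rels(p,[((342.3,187.7),.033),((344.8,196.2),z-.009),((344.8,196.2),z-.007)])
E
```

```text
[0.51607809 0.01808884 0.05513482] [3.14143483e+00 1.82697011e-07 1.70903135e+00] [-0.28362358  0.53567826 -2.60260077]
(342.3, 187.7) 0.033 [26.69 14.5 ]
(344.8, 196.2) 0.04613482398682641 [25.91 14.68]
(344.8, 196.2) 0.04813482398682641 [26.48 14.49]
```

```bash
python3 -m handwheel '[[0.02,0,0.15,0,0,0],[0,0,0.15,0,0,0],[0,0,0.1,0,0,0],[0,0,0,0,0,0],[0,0,0,0,0,0]]';python3 -m handwheel '[[0,0,0.1,0,0,0],[0,0,0.06,0,0,0],[0,0,0,0,0,0],[0,0,0,0,0,0]]'
python3 - <<'E'
from r import *
p=snap('wrist','w7.png');rels(p,[])
E
```

```text
clock: 14.7
position: [0.516, 0.0186, 0.0451]
tool_rot: [3.142, -0.0, 1.709]
force: [0.4, -0.2, -2.5]
grip_width: 0.0104
clock: 15.2
position: [0.5159, 0.0185, 0.041]
tool_rot: [-3.142, 0.0, 1.709]
force: [-0.4, -0.5, -0.9]
grip_width: 0.0103
[0.51598223 0.01856595 0.0410915 ] [3.14152383e+00 1.68826117e-06 1.70900663e+00] [-0.25322117  0.45472487 -2.70232278]
```

View pics/w7.png

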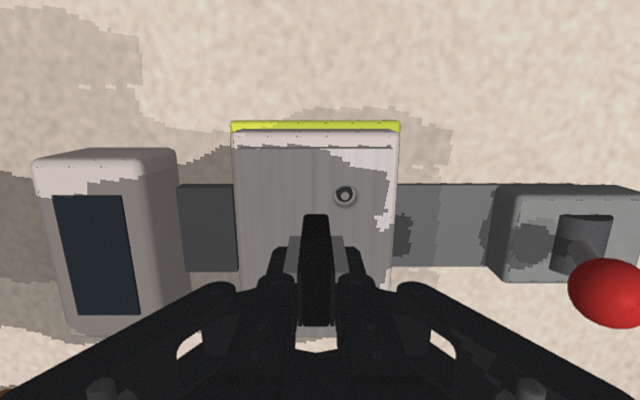

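```bash
python3 -m handwheel '[[0,0,0.06,0,0,0],[0,0,0,0,0,0],[0,0,0,0,0,0]]';python3 -m handwheel '[[0,0,0.06,0,0,0],[0,0,0,0,0,0],[0,0,0,0,0,0]]'
```

```text
clock: 15.62
position: [0.5159, 0.0186, 0.0395]
tool_rot: [-3.142, 0.0, 1.709]
force: [-1.6, -0.3, -2.3]
grip_width: 0.0107
clock: 16.0
position: [0.516, 0.0185, 0.0393]
tool_rot: [3.141, -0.0, 1.709]
force: [-8.9, 0.6, 32.3]
grip_width: 0.0103
```

```bash
python3 -m handwheel '[[0,0,-0.05,0,0,0],[0,0,0,0,0,0]]'; python3 -m handwheel '[[0,0,0,0,0,0],[0,0,0,0,0,0],[0,0,0,0,0,0]]' 0;python3 -m handwheel '[[0,0,-0.4,0,0,0],[0,0,-1,0,0,0],[0,0,-1,0,0,0],[0,0,-1,0,0,0],[0,0,-1,0,0,0],[0,0,-1,0,0,0],[0,0,-1,0,0,0],[0,0,-1,0,0,0]]'; python3 -m handwheel '[[-0.7,0,0,0,0,0],[-0.7,0,0,0,0,0],[0,0,0,0,0,0]]'
python3 - <<'E'
from r import *
p=snap('wrist','w8.png');rels(p,[]);plates(p,.032)
p=snap('side','s8.png');
E
```

```text
clock: 16.25
position: [0.516, 0.0186, 0.0394]
tool_rot: [3.141, -0.0, 1.709]
force: [-1.0, -0.1, 5.5]
grip_width: 0.0104
clock: 16.62
position: [0.516, 0.0185, 0.0393]
tool_rot: [-3.142, 0.0, 1.709]
force: [-0.8, 0.5, 0.6]
grip_width: 0.0428
clock: 17.62
position: [0.5158, 0.0185, 0.2259]
tool_rot: [3.141, -0.0, 1.709]
force: [-0.2, 0.5, 0.4]
grip_width: 0.0428
clock: 18.0
position: [0.5205, -0.0181, 0.2237]
tool_rot: [-3.14, 0.0, 1.706]
force: [-0.1, 0.1, -0.3]
grip_width: 0.0426
[ 0.52043888 -0.01708648  0.22367011] [-3.14037375e+00  1.16392745e-05  1.70723961e+00] [ 0.03748443 -0.20903394 -0.07036864]
0.97 [336. 338.] cx cy w h longang [ 0.5807 -0.2185 44.9888 78.1745 -6.0166]
0.58 [317. 133.] cx cy w h longang [ 5.173000e-01  1.700000e-02  7.138830e+01  1.011113e+02 -8.227210e+01]
```

View pics/w8.png

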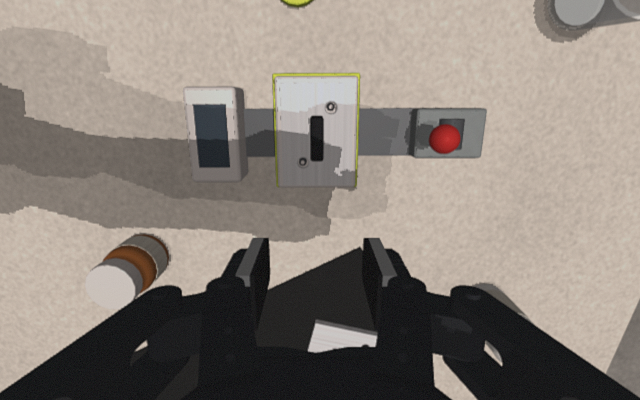

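View pics/s8.png

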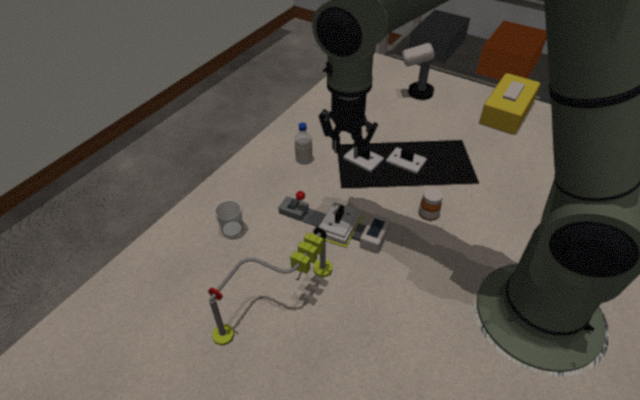

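```bash
python3 - <<'E'
from h import *
p=snap('scene'); q=snap('side')
print(onz(p,(344,210),0),onz(p,(429,219),0)); print(onz(q,(323,269),0),onz(q,(223,335),0))
print('stop',onz(p,(433.5,184),.15),onz(q,(214.5,294),.15),'black',onz(p,(348,174),.15),onz(q,(320,234),.15))
for n,s in (('scA',p),('sdA',q)):
  im=np.ascontiguousarray(s['pixels']); im=im[140:240,320:460] if n=='scA' else im[220:350,200:350]
  cv2.imwrite('pics/%s.png'%n,cv2.resize(im,None,fx=4,fy=4,interpolation=cv2.INTER_CUBIC))
E
```

```text
[0.47481116 0.16194751 0.        ] [ 5.64175320e-01  4.31502323e-01 -1.11022302e-16]
[0.47743303 0.15538157 0.        ] [0.56899885 0.42369332 0.        ]
stop [0.56991041 0.41804415 0.15      ] [0.56917183 0.41353887 0.15      ] black [0.47551816 0.17018722 0.15      ] [0.47494309 0.17016169 0.15      ]
```

View pics/scA.png

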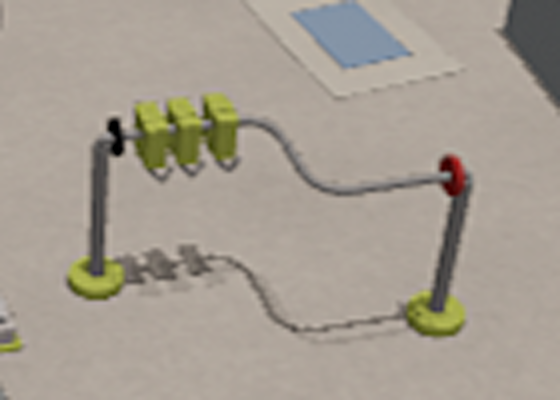

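View pics/sdA.png

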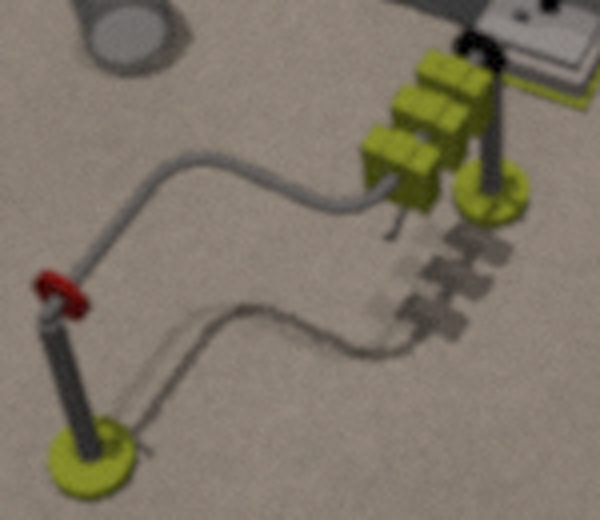

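```bash
python3 -m handwheel '[[0,0,-1,0,0,0],[0,0,-1,0,0,0],[0,0,-1,0,0,0],[1,-0.05,0,0,0,0],[1,-0.05,0,0,0,0],[1,-0.05,0,0,0,0],[1,-0.05,0,0,0,0],[1,-0.05,0,0,0,0]]' -0.4; python3 -m handwheel '[[1,0,0,0,0,0],[1,0,0,0,0,0],[0.9,0,0,0,0,0],[0,0,0,0,0,0.0094],[0,0,0,0,0,0],[0,0,0,0,0,0]]'
python3 - <<'E'
from r import *
p=snap('wrist','w9.png');rels(p,[])
for r in bot.trace(p,'hanger0'): print(r['score'],r['point'],rect(p,r['region'],.1665))
E
```

```text
clock: 19.25
position: [0.497, 0.108, 0.2992]
tool_rot: [-3.141, -0.0, 1.71]
force: [1.3, 0.3, -0.3]
grip_width: 0.06
clock: 20.0
position: [0.4873, 0.1786, 0.2992]
tool_rot: [-3.141, 0.0, 1.651]
force: [0.1, -0.7, -0.3]
grip_width: 0.0599
[0.48735158 0.17849088 0.29926023] [-3.14149413e+00  5.18366981e-05  1.65074919e+00] [-1.114868    1.00274173 -0.29242648]
0.95 [302.3, 125.8] (0.4731749267578125, 0.22701817321777343, 39.2327766418457, 18.34580421447754, 4.565149307250977)
0.71 [303.8, 159.8] (0.47448861694335936, 0.20115052795410157, 39.400230407714844, 25.11754608154297, 5.001114368438721)
0.66 [303.8, 87.9] (0.4705132141113281, 0.2566921081542969, 39.325252532958984, 18.020254135131836, 4.573578834533691)
```

View pics/w9.png

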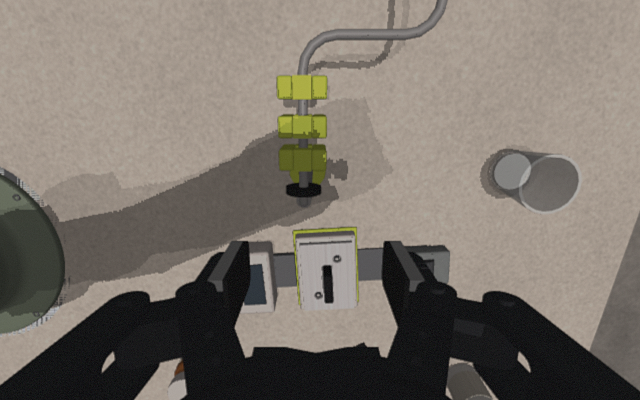

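```bash
python3 -m handwheel '[[0.84,0.4,-0.6,0,0,0],[0.84,0.4,-0.6,0,0,0],[0.84,0.4,-0.6,0,0,0],[0.84,0.4,-0.6,0,0,0],[0,0,0,0,0,0],[0,0,0,0,0,0]]'
python3 - <<'E'
from r import *
p=snap('wrist','w10.png');rels(p,[])
for r in bot.trace(p,'hanger0'): print(r['score'],r['point'],rect(p,r['region'],.1665))
E
```

```text
clock: 20.85
position: [0.5204, 0.2647, 0.3588]
tool_rot: [-3.141, 0.001, 1.65]
force: [0.5, -0.2, -0.2]
grip_width: 0.0599
[0.52043866 0.26456535 0.3588213 ] [-3.14094883e+00  6.48961377e-04  1.64928062e+00] [-0.64853934  0.31766074 -0.44562564]
0.92 [267.2, 203.3] (0.4741222839355469, 0.2329891052246094, 41.695404052734375, 29.407197952270508, 4.468169212341309)
0.91 [271.4, 225.1] (0.4768951721191406, 0.20420489501953126, 41.360294342041016, 26.19010353088379, 4.464574337005615)
0.58 [268.7, 172.5] (0.471729736328125, 0.2652288818359375, 42.5648078918457, 33.12288284301758, 4.472166061401367)
```

View pics/w10.png

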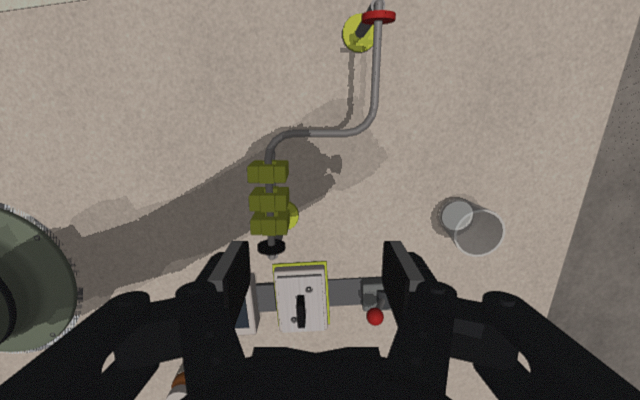

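```bash
python3 - <<'E'
from r import *
p=snap('wrist'); im=np.ascontiguousarray(p['pixels'])
cv2.imwrite('pics/z10.png',cv2.resize(im[0:150,240:420],None,fx=4,fy=4,interpolation=cv2.INTER_CUBIC))
E
```

```text
(no output)
```

View pics/z10.png

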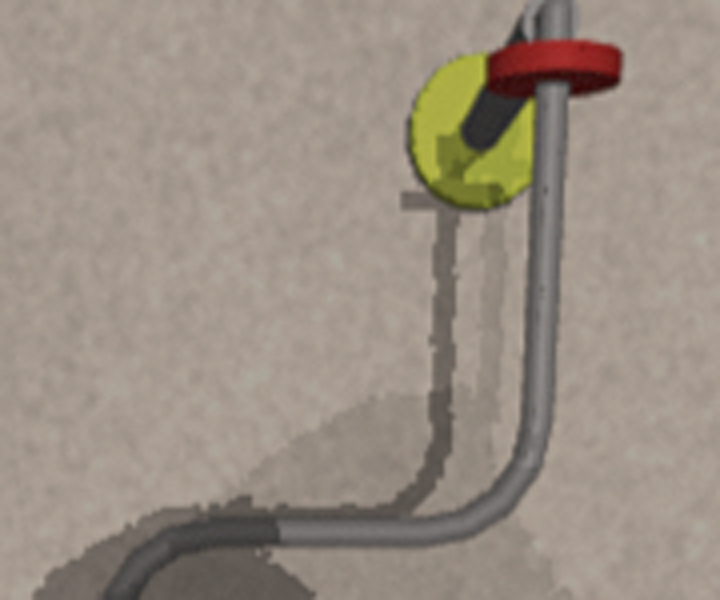

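```bash
python3 - <<'E'
from r import *
from scipy.optimize import least_squares
p=snap('wrist')
A=[onz(p,(240+x/4-.4,y/4-.4),.15)[:2] for x,y in [(553,95),(548,200),(542,330)]]
B=[onz(p,(240+x/4-.4,y/4-.4),.15)[:2] for x,y in [(280,532),(330,532),(390,529)]]
S=onz(p,(240+554/4-.4,86/4-.4),.15)[:2]
def loc(v,X): c,s=np.cos(v[2]),np.sin(v[2]); d=X-v[:2]; return np.array([c*d[0]+s*d[1],-s*d[0]+c*d[1]])
C=[np.array(q) for q in [(0.4710,0.2567),(0.4735,0.227)]]
def res(v): return [loc(v,X)[0]-.055 for X in A]+[loc(v,X)[1]-.01 for X in B]+[loc(v,S)[1]-.115]+[loc(v,X)[0]+.055 for X in C]
r=least_squares(res,[.522,.293,.078]); v=r.x
print(v,np.degrees(v[2]),np.round(np.array(res(v))*1e3,1))
c,s=np.cos(v[2]),np.sin(v[2])
for n,l in dict(black=(-55,-115),s1=(-55,-18),m1=(-27,10),m2=(27,10),e=(55,38),stop=(55,115)).items():
  w=v[:2]+np.array([c*l[0]-s*l[1],s*l[0]+c*l[1]])/1e3; print(n,w,proj(p,[*w,.15]))
for q in C+[np.array((.4748,.2030))]: print(loc(v,q)*1e3)
E
```

```text
[0.52357027 0.29296866 0.0761665 ] 4.364019141161323 [ 0.   0.   0.1 -0.3 -0.3  0.5  0.  -0.2  0.1]
black [0.47748041 0.17411697] [271.12564122 243.18311617]
s1 [0.4700994  0.27083574] [267.9730111  158.94837189]
m1 [0.49588762 0.30088516] [293.88475938 132.30334806]
m2 [0.54973106 0.30499418] [345.76656219 132.38423577]
e [0.57551928 0.3350436 ] [373.97612178 104.56321504]
stop [0.56966012 0.41182035] [377.92023381  21.10481904]
[-55.17763743 -32.16328659]
[-54.94484412 -61.96741059]
[-55.47484227 -85.99674895]
```

```bash
cat > g.py <<'E'
from r import *
V=np.array([.52357,.29297]);Y=.0762
def W(l):
    c,s=np.cos(Y),np.sin(Y); return V+np.array([c*l[0]-s*l[1],s*l[0]+c*l[1]])/1e3
def to(xy,z=None,yaw=None):
    o=bot.observe();T=o['position'];y=o['tool_rot'][2]
    ex=np.array([np.cos(y),np.sin(y)]); ey=np.array([np.sin(y),-np.cos(y)]); d=np.array(xy)-T[:2]
    print('TCP',np.round(T,4),'yaw',round(np.degrees(y),2),'need x %.2f y %.2f'%(d@ex/.025,d@ey/.025), 'z %.2f'%((T[2]-z)/.025) if z is not None else '', 'rz %.4f'%(-((yaw-np.degrees(y)+180)%360-180)/360) if yaw is not None else '')
def pathpt(s,lat=0):
    # s mm from local y=-115; returns local pt, heading(deg, local)
    L=[97,44.0,54,44.0,77]; 
    if s<=97: return np.array([-55,-115+s]),90.
    s-=97
    if s<=43.98: a=s/28; return np.array([-27-28*np.cos(a),-18+28*np.sin(a)]),90-np.degrees(a)
    s-=43.98
    if s<=54: return np.array([-27+s,10.]),0.
    s-=54
    if s<=43.98: a=s/28; return np.array([27+28*np.sin(a),38-28*np.cos(a)]),np.degrees(a)
    s-=43.98
    return np.array([55,38+s]),90.
def rows(s0,ss,ox=0,oy=0):
    # rows from s0 through list ss; assumes commanded pose at path pt s0
    out=[]; (P,h)=pathpt(s0)
    for s in ss:
        Q,k=pathpt(s); a=np.radians(h); d=Q-P
        out.append([round(float((d@[np.cos(a),np.sin(a)])/25),3),round(float((d@[np.sin(a),-np.cos(a)])/25),3),0,0,0,round(float(-(k-h)/360),4)])
        P,h=Q,k
    return out
E
python3 - <<'E'
from g import *
to(W((-55,-32)),.145,94.36)
ss=[97+10*0,]
import json
print(json.dumps(rows(83,[90,97]+[97+43.98*i/10 for i in range(1,11)]+[160,180,194.98]+[194.98+43.98*i/10 for i in range(1,11)]+[255,275,295,305])))
E
```

```text
TCP [0.5205 0.2648 0.3591] yaw 94.5 need x -0.16 y -1.99 z 8.57 rz 0.0004
[[0.28, -0.0, 0, 0, 0, -0.0], [0.28, -0.0, 0, 0, 0, -0.0], [0.175, 0.014, 0, 0, 0, 0.025], [0.175, 0.014, 0, 0, 0, 0.025], [0.175, 0.014, 0, 0, 0, 0.025], [0.175, 0.014, 0, 0, 0, 0.025], [0.175, 0.014, 0, 0, 0, 0.025], [0.175, 0.014, 0, 0, 0, 0.025], [0.175, 0.014, 0, 0, 0, 0.025], [0.175, 0.014, 0, 0, 0, 0.025], [0.175, 0.014, 0, 0, 0, 0.025], [0.175, 0.014, 0, 0, 0, 0.025], [0.761, 0.0, 0, 0, 0, 0.0], [0.8, 0.0, 0, 0, 0, -0.0], [0.599, 0.0, 0, 0, 0, -0.0], [0.175, -0.014, 0, 0, 0, -0.025], [0.175, -0.014, 0, 0, 0, -0.025], [0.175, -0.014, 0, 0, 0, -0.025], [0.175, -0.014, 0, 0, 0, -0.025], [0.175, -0.014, 0, 0, 0, -0.025], [0.175, -0.014, 0, 0, 0, -0.025], [0.175, -0.014, 0, 0, 0, -0.025], [0.175, -0.014, 0, 0, 0, -0.025], [0.175, -0.014, 0, 0, 0, -0.025], [0.175, -0.014, 0, 0, 0, -0.025], [0.642, -0.0, 0, 0, 0, -0.0], [0.8, -0.0, 0, 0, 0, -0.0], [0.8, -0.0, 0, 0, 0, -0.0], [0.4, -0.0, 0, 0, 0, -0.0]]
```

```bash
python3 -m handwheel '[[-0.08,-1,0,0,0,0],[-0.08,-1,0,0,0,0],[0,0,1,0,0,0],[0,0,1,0,0,0],[0,0,1,0,0,0],[0,0,1,0,0,0],[0,0,1,0,0,0],[0,0,1,0,0,0]]'; python3 -m handwheel '[[0,0,0.3,0,0,0],[0,0,0,0,0,0],[0,0,0,0,0,0]]'
python3 - <<'E'
from g import *
to(W((-55,-32)),.14,94.36)
p=snap('wrist','w11.png')
for r in bot.trace(p,'hanger0'): print(r['score'],r['point'],rect(p,r['region'],.1665))
E
```

```text
clock: 22.05
position: [0.471, 0.2572, 0.2085]
tool_rot: [3.142, 0.0, 1.65]
force: [0.4, 0.6, -0.2]
grip_width: 0.0598
clock: 22.42
position: [0.4714, 0.2578, 0.2027]
tool_rot: [3.141, -0.001, 1.65]
force: [-0.4, 0.5, 0.3]
grip_width: 0.0602
TCP [0.4714 0.2578 0.2027] yaw 94.53 need x -0.04 y -0.01 z 2.51 rz 0.0005
0.75 [312.5, 309.8] (0.47461376953125, 0.20366452026367188, 39.451133728027344, 27.6887264251709, 4.40373420715332)
0.62 [312.8, 268.7] (0.4724051513671875, 0.23250856018066407, 39.31671905517578, 31.541706085205078, 4.428591251373291)
0.56 [314.0, 222.6] (0.47010806274414063, 0.26239877319335936, 39.68477249145508, 28.420372009277344, 4.451457977294922)
```

View pics/w11.png

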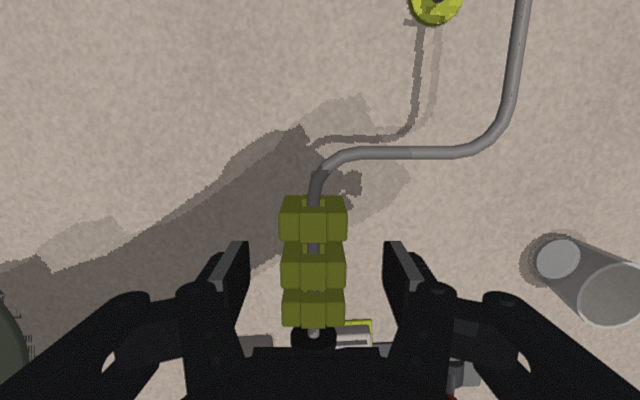

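```bash
python3 -m handwheel '[[-0.03,0,0.9,0,0,0],[0,0,0.9,0,0,0],[0,0,0.78,0,0,0],[0,0,0,0,0,0]]'; python3 -m handwheel '[[0,0,0,0,0,0],[0,0,0,0,0,0],[0,0,0,0,0,0],[0,0,0,0,0,0]]' 1 60; python3 -m handwheel '[[0,0,-0.12,0,0,0],[0,0,0,0,0,0],[0,0,0,0,0,0]]'
python3 - <<'E'
from g import *
to(W((-55,-32)),.14,94.36)
E
```

```text
clock: 23.02
position: [0.4707, 0.2566, 0.1368]
tool_rot: [-3.14, 0.001, 1.65]
force: [-0.7, 0.6, 0.3]
grip_width: 0.0596
clock: 23.52
position: [0.4715, 0.2571, 0.1384]
tool_rot: [3.14, -0.001, 1.65]
force: [-1.6, -0.5, 6.5]
grip_width: 0.0388
clock: 23.9
position: [0.4712, 0.2569, 0.1404]
tool_rot: [3.141, -0.0, 1.65]
force: [-0.1, 0.1, -0.4]
grip_width: 0.0391
TCP [0.4712 0.2569 0.1404] yaw 94.53 need x 0.00 y -0.00 z 0.02 rz 0.0005
```

```bash
python3 -m handwheel '[[0.28,0,0,0,0,0],[0.28,0,0,0,0,0],[0.175,0.014,0,0,0,0.025],[0.175,0.014,0,0,0,0.025],[0.175,0.014,0,0,0,0.025]]'; python3 -m handwheel '[[0.175,0.014,0,0,0,0.025],[0.175,0.014,0,0,0,0.025],[0.175,0.014,0,0,0,0.025],[0.175,0.014,0,0,0,0.025],[0.175,0.014,0,0,0,0.025],[0.175,0.014,0,0,0,0.025],[0.175,0.014,0,0,0,0.025]]';  python3 -m handwheel '[[0,0,0,0,0,0]]'
python3 - <<'E'
from g import *
to(W(pathpt(140.98)[0]),.14,4.36)
p=snap('wrist','w12.png')
E
```

```text
clock: 24.52
position: [0.4719, 0.2845, 0.1402]
tool_rot: [-3.141, -0.0, 1.174]
force: [-0.4, -0.4, 0.3]
grip_width: 0.0393
clock: 25.4
position: [0.4956, 0.3017, 0.1402]
tool_rot: [-3.142, 0.0, 0.075]
force: [0.0, 0.6, -0.7]
grip_width: 0.0389
clock: 25.52
position: [0.4956, 0.3015, 0.1401]
tool_rot: [3.141, 0.0, 0.081]
force: [-0.2, 0.4, 0.5]
grip_width: 0.0387
TCP [0.4956 0.3015 0.1401] yaw 4.62 need x 0.01 y 0.03 z 0.00 rz 0.0007
```

View pics/w12.png

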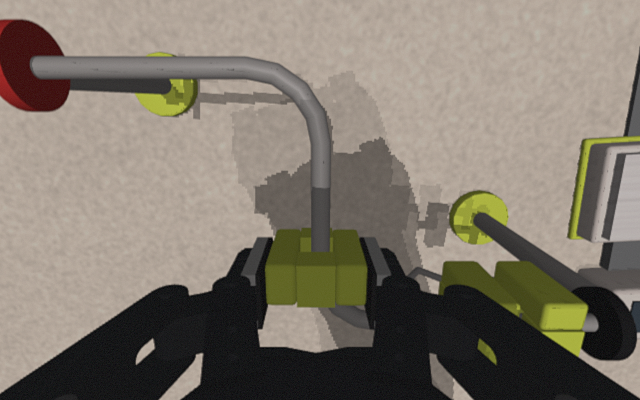

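```bash
python3 -m handwheel '[[0.72,0.01,0,0,0,0.0007],[0.72,0.01,0,0,0,0],[0.73,0.01,0,0,0,0],[0.175,-0.014,0,0,0,-0.025],[0.175,-0.014,0,0,0,-0.025],[0.175,-0.014,0,0,0,-0.025]]'; python3 -m handwheel '[[0.175,-0.014,0,0,0,-0.025],[0.175,-0.014,0,0,0,-0.025],[0.175,-0.014,0,0,0,-0.025],[0.175,-0.014,0,0,0,-0.025],[0.175,-0.014,0,0,0,-0.025],[0.175,-0.014,0,0,0,-0.025],[0.175,-0.014,0,0,0,-0.025]]';  python3 -m handwheel '[[0,0,0,0,0,0]]'
python3 - <<'E'
from g import *
to(W(pathpt(238.96)[0]),.14,94.36)
E
```

```text
clock: 26.32
position: [0.5622, 0.3084, 0.1403]
tool_rot: [-3.141, 0.0, 0.555]
force: [-0.4, -0.3, -0.6]
grip_width: 0.0391
clock: 27.2
position: [0.5756, 0.3345, 0.1403]
tool_rot: [3.141, -0.0, 1.655]
force: [-0.8, 0.2, -0.3]
grip_width: 0.0391
clock: 27.32
position: [0.5755, 0.3345, 0.1403]
tool_rot: [-3.141, -0.001, 1.648]
force: [0.5, 0.4, -1.6]
grip_width: 0.0392
TCP [0.5755 0.3345 0.1403] yaw 94.41 need x 0.02 y 0.00 z 0.01 rz 0.0001
```

```bash
python3 -m handwheel '[[0.7,0,0,0,0,0],[0.7,0,0,0,0,0],[0.7,0,0,0,0,0],[0.5,0,0,0,0,0],[0,0,0,0,0,0],[0,0,0,0,0,0]]';python3 -m handwheel '[[0.08,0,0,0,0,0],[0,0,0,0,0,0],[0,0,0,0,0,0]]'
python3 - <<'E'
from g import *
to(W(pathpt(306.96)[0]),.14,94.36)
p=snap('wrist','w13.png')
E
```

```text
clock: 28.08
position: [0.5707, 0.3993, 0.1402]
tool_rot: [-3.141, 0.0, 1.645]
force: [-0.5, 0.1, -0.8]
grip_width: 0.0388
clock: 28.45
position: [0.571, 0.4005, 0.1404]
tool_rot: [3.141, 0.001, 1.645]
force: [1.4, -5.4, 1.1]
grip_width: 0.0392
TCP [0.571  0.4005 0.1404] yaw 94.24 need x 0.10 y -0.02 z 0.02 rz -0.0003
```

View pics/w13.png

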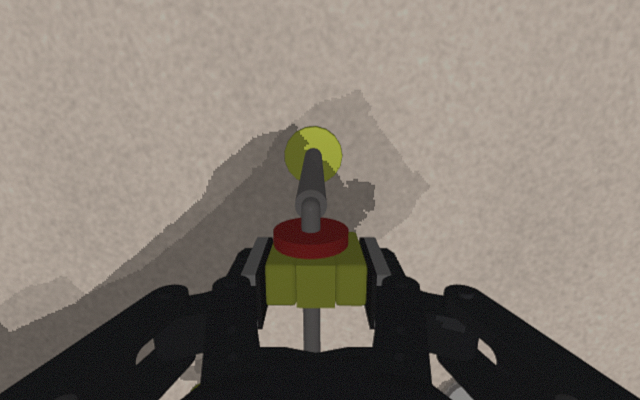

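```bash
python3 -m handwheel '[[0.05,0,0,0,0,0],[0,0,0.1,0,0,0],[0,0,0,0,0,0]]'; python3 -m handwheel '[[0,0,0,0,0,0],[0,0,0,0,0,0]]' -0.4; python3 -m handwheel '[[0,0,-0.8,0,0,0],[0,0,-1,0,0,0],[0,0,-0.8,0,0,0],[0,0,0,0,0,0]]'; python3 -m handwheel '[[-0.84,-0.55,0,0,0,0],[-0.84,-0.55,0,0,0,0],[-0.84,-0.55,0,0,0,0],[-0.84,-0.55,0,0,0,0],[-0.84,-0.55,0,0,0,0],[-0.84,-0.55,0,0,0,0],[-0.84,-0.55,0,0,0,0],[-0.84,-0.55,0,0,0,0]]'; python3 -m handwheel '[[0,0,0,0,0,0],[0,0,0,0,0,0]]'
python3 - <<'E'
from g import *
to(W((-55,-62)),.138,94.36)
p=snap('wrist','w14.png')
for r in bot.trace(p,'hanger0'): print(r['score'],r['point'],rect(p,r['region'],.1665))
E
```

```text
clock: 28.88
position: [0.5716, 0.4012, 0.1385]
tool_rot: [3.14, 0.001, 1.644]
force: [1.5, -8.9, 7.9]
grip_width: 0.0389
clock: 29.12
position: [0.5703, 0.403, 0.1378]
tool_rot: [-3.141, -0.001, 1.646]
force: [0.8, -0.0, -0.2]
grip_width: 0.0597
clock: 29.62
position: [0.5712, 0.4029, 0.2052]
tool_rot: [3.139, -0.002, 1.645]
force: [-0.3, 0.1, -0.4]
grip_width: 0.0602
clock: 30.62
position: [0.4727, 0.2258, 0.2024]
tool_rot: [-3.141, 0.0, 1.646]
force: [0.8, -0.6, -0.8]
grip_width: 0.0597
clock: 30.88
position: [0.4736, 0.2271, 0.2027]
tool_rot: [3.142, -0.0, 1.646]
force: [0.7, 0.5, -0.3]
grip_width: 0.06
TCP [0.4736 0.2271 0.2027] yaw 94.3 need x -0.01 y -0.01 z 2.59 rz -0.0002
0.68 [312.9, 264.7] (0.4745762939453125, 0.20419886779785157, 39.48906326293945, 28.082805633544922, 4.214176654815674)
0.67 [313.3, 221.0] (0.4724847412109375, 0.2317458953857422, 39.450706481933594, 28.424745559692383, 4.227687358856201)
```

View pics/w14.png

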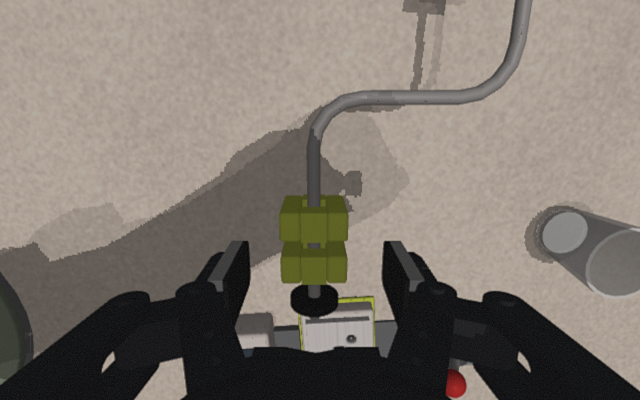

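```bash
python3 -m handwheel '[[0,0,0.9,0,0,0],[0,0,0.9,0,0,0],[0,0,0.78,0,0,0],[0,0,0,0,0,0]]'; python3 -m handwheel '[[0,0,0,0,0,0],[0,0,0,0,0,0],[0,0,0,0,0,0],[0,0,0,0,0,0]]' 1 60; python3 -m handwheel '[[0,0,-0.12,0,0,0],[0,0,0,0,0,0],[0.58,0,0,0,0,0],[0.59,0,0,0,0,0],[0.59,0,0,0,0,0]]'; python3 -m handwheel '[[0.175,0.014,0,0,0,0.025],[0.175,0.014,0,0,0,0.025],[0.175,0.014,0,0,0,0.025],[0.175,0.014,0,0,0,0.025],[0.175,0.014,0,0,0,0.025]]';python3 -m handwheel '[[0.175,0.014,0,0,0,0.025],[0.175,0.014,0,0,0,0.025],[0.175,0.014,0,0,0,0.025],[0.175,0.014,0,0,0,0.025],[0.175,0.014,0,0,0,0.025],[0,0,0,0,0,0]]'
python3 - <<'E'
from g import *
to(W(pathpt(140.98)[0]),.14,4.36)
p=snap('wrist','w15.png')
E
```

```text
clock: 31.48
position: [0.4728, 0.2267, 0.1371]
tool_rot: [-3.139, 0.001, 1.646]
force: [0.4, 0.7, 0.8]
grip_width: 0.0597
clock: 31.98
position: [0.4738, 0.227, 0.1391]
tool_rot: [3.14, -0.001, 1.646]
force: [-0.8, 0.2, 7.6]
grip_width: 0.0389
clock: 32.6
position: [0.4698, 0.272, 0.1412]
tool_rot: [-3.141, -0.0, 1.646]
force: [-0.9, 1.0, -1.0]
grip_width: 0.039
clock: 33.22
position: [0.4766, 0.292, 0.1412]
tool_rot: [-3.141, 0.0, 0.856]
force: [-0.6, 0.9, -0.2]
grip_width: 0.0391
clock: 33.98
position: [0.4957, 0.3014, 0.141]
tool_rot: [3.141, 0.0, 0.077]
force: [0.4, 0.5, 0.0]
grip_width: 0.0387
TCP [0.4957 0.3014 0.141 ] yaw 4.38 need x 0.01 y 0.02 z 0.04 rz 0.0001
```

View pics/w15.png

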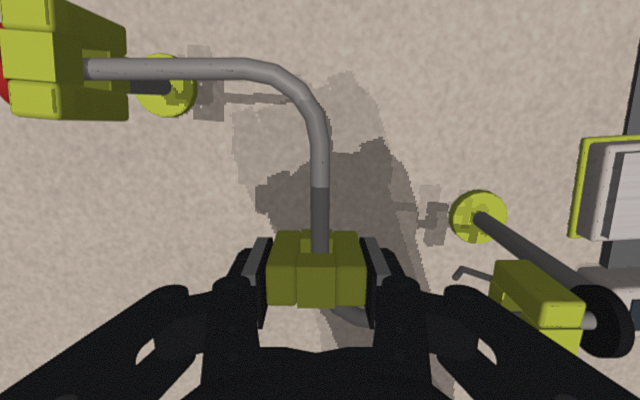

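```bash
python3 -m handwheel '[[0.72,0.01,0,0,0,0],[0.72,0.01,0,0,0,0],[0.73,0.01,0,0,0,0],[0.175,-0.014,0,0,0,-0.025],[0.175,-0.014,0,0,0,-0.025],[0.175,-0.014,0,0,0,-0.025]]'; python3 -m handwheel '[[0.175,-0.014,0,0,0,-0.025],[0.175,-0.014,0,0,0,-0.025],[0.175,-0.014,0,0,0,-0.025],[0.175,-0.014,0,0,0,-0.025],[0.175,-0.014,0,0,0,-0.025],[0.175,-0.014,0,0,0,-0.025],[0.175,-0.014,0,0,0,-0.025]]';  python3 -m handwheel '[[0.62,0,0,0,0,0],[0.62,0,0,0,0,0],[0.62,0,0,0,0,0],[0,0,0,0,0,0],[0,0,0,0,0,0]]'; python3 -m handwheel '[[0.1,0,0,0,0,0],[0,0,0,0,0,0],[0,0,0,0,0,0]]'
python3 - <<'E'
from g import *
to(W(pathpt(306.96-18)[0]),.14,94.36)
p=snap('wrist','w16.png')
E
```

```text
clock: 34.78
position: [0.5624, 0.308, 0.1413]
tool_rot: [-3.141, 0.0, 0.555]
force: [-0.2, 0.1, -1.2]
grip_width: 0.0388
clock: 35.65
position: [0.5756, 0.3341, 0.1413]
tool_rot: [-3.141, -0.0, 1.655]
force: [-1.2, -1.0, -0.3]
grip_width: 0.039
clock: 36.28
position: [0.5721, 0.3808, 0.1411]
tool_rot: [-3.141, 0.0, 1.646]
force: [-0.7, 0.0, -0.5]
grip_width: 0.0388
clock: 36.65
position: [0.572, 0.3817, 0.1411]
tool_rot: [-3.14, 0.002, 1.645]
force: [-2.8, -7.1, 0.6]
grip_width: 0.0388
TCP [0.572  0.3817 0.1411] yaw 94.24 need x 0.13 y -0.00 z 0.04 rz -0.0003
```

View pics/w16.png

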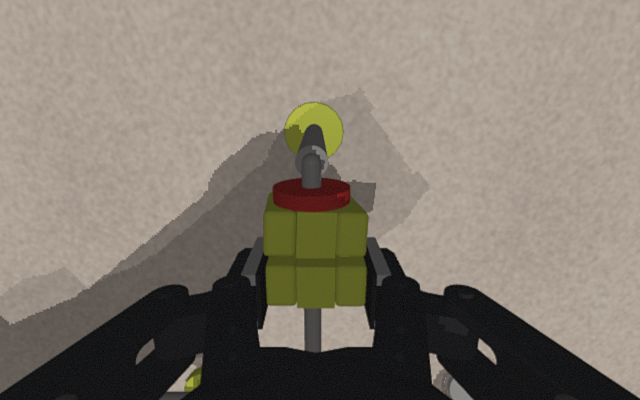

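```bash
python3 -m handwheel '[[0.03,0,0,0,0,0],[0,0,0.1,0,0,0],[0,0,0,0,0,0]]'; python3 -m handwheel '[[0,0,0,0,0,0],[0,0,0,0,0,0]]' -0.4; python3 -m handwheel '[[0,0,-0.8,0,0,0],[0,0,-1,0,0,0],[0,0,-0.8,0,0,0],[0,0,0,0,0,0]]'; python3 -m handwheel '[[-0.86,-0.55,0,0,0,0],[-0.86,-0.55,0,0,0,0],[-0.86,-0.55,0,0,0,0],[-0.86,-0.55,0,0,0,0],[-0.86,-0.55,0,0,0,0],[-0.86,-0.55,0,0,0,0],[-0.86,-0.55,0,0,0,0],[-0.86,-0.55,0,0,0,0]]'; python3 -m handwheel '[[0,0,0,0,0,0],[0,0,0,0,0,0]]'
python3 - <<'E'
from g import *
to(W((-55,-86)),.138,94.36)
p=snap('wrist','w17.png')
for r in bot.trace(p,'hanger0'): print(r['score'],r['point'],rect(p,r['region'],.1665))
E
```

```text
clock: 37.08
position: [0.5724, 0.3818, 0.1392]
tool_rot: [-3.141, 0.002, 1.644]
force: [-3.2, -10.7, 8.9]
grip_width: 0.0393
clock: 37.33
position: [0.5722, 0.3838, 0.1389]
tool_rot: [3.141, -0.001, 1.646]
force: [-0.2, 0.5, -0.5]
grip_width: 0.0596
clock: 37.83
position: [0.5729, 0.3841, 0.2066]
tool_rot: [3.138, -0.002, 1.646]
force: [0.5, 0.5, 0.3]
grip_width: 0.0601
clock: 38.83
position: [0.4747, 0.2029, 0.2038]
tool_rot: [-3.141, 0.0, 1.646]
force: [0.0, -0.3, -0.0]
grip_width: 0.0596
clock: 39.08
position: [0.4756, 0.2042, 0.2039]
tool_rot: [3.141, -0.0, 1.646]
force: [0.8, 0.8, 0.6]
grip_width: 0.0593
TCP [0.4756 0.2042 0.2039] yaw 94.3 need x -0.05 y -0.01 z 2.64 rz -0.0002
0.81 [316.2, 228.5] (0.47467938232421875, 0.20504742431640624, 39.634864807128906, 29.50039291381836, 4.217365741729736)
```

View pics/w17.png

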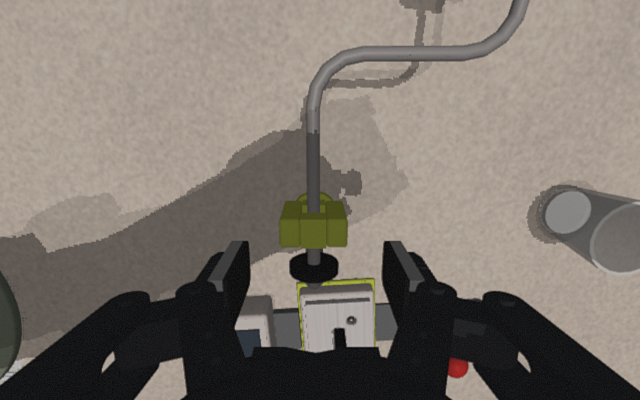

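```bash
python3 -m handwheel '[[-0.15,-0.01,0,0,0,0],[0,0,0.9,0,0,0],[0,0,0.9,0,0,0],[0,0,0.8,0,0,0],[0,0,0,0,0,0]]'; python3 -m handwheel '[[0,0,0,0,0,0],[0,0,0,0,0,0],[0,0,0,0,0,0],[0,0,0,0,0,0]]' 1 60; python3 -m handwheel '[[0,0,-0.12,0,0,0],[0,0,0,0,0,0],[0.6,0,0,0,0,0],[0.7,0,0,0,0,0],[0.7,0,0,0,0,0],[0.7,0,0,0,0,0],[0,0,0,0,0,0]]'
python3 - <<'E'
from g import *
to(W(pathpt(97)[0]),.14,94.36)
p=snap('wrist','w18.png')
E
```

```text
clock: 39.8
position: [0.4748, 0.1996, 0.1378]
tool_rot: [-3.139, 0.001, 1.646]
force: [0.2, -0.7, 0.4]
grip_width: 0.0596
clock: 40.3
position: [0.4758, 0.2001, 0.1396]
tool_rot: [3.14, -0.001, 1.645]
force: [-1.4, 0.1, 8.1]
grip_width: 0.0387
clock: 41.18
position: [0.4698, 0.2691, 0.1416]
tool_rot: [-3.141, -0.0, 1.648]
force: [0.0, -1.0, -0.2]
grip_width: 0.0389
TCP [0.4698 0.2691 0.1416] yaw 94.41 need x 0.07 y 0.02 z 0.06 rz 0.0001
```

View pics/w18.png

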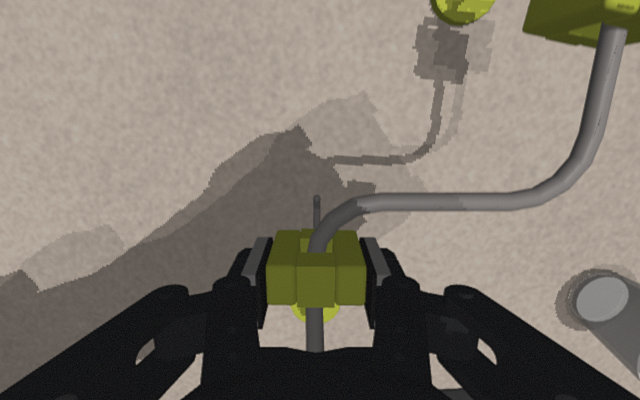

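```bash
python3 -m handwheel '[[0.07,0.02,0,0,0,0],[0.175,0.014,0,0,0,0.025],[0.175,0.014,0,0,0,0.025],[0.175,0.014,0,0,0,0.025],[0.175,0.014,0,0,0,0.025],[0.175,0.014,0,0,0,0.025]]';python3 -m handwheel '[[0.175,0.014,0,0,0,0.025],[0.175,0.014,0,0,0,0.025],[0.175,0.014,0,0,0,0.025],[0.175,0.014,0,0,0,0.025],[0.175,0.014,0,0,0,0.025],[0,0,0,0,0,0]]';python3 -m handwheel '[[0.72,0.01,0,0,0,0],[0.72,0.01,0,0,0,0],[0.73,0.01,0,0,0,0],[0.175,-0.014,0,0,0,-0.025],[0.175,-0.014,0,0,0,-0.025],[0.175,-0.014,0,0,0,-0.025]]'; python3 -m handwheel '[[0.175,-0.014,0,0,0,-0.025],[0.175,-0.014,0,0,0,-0.025],[0.175,-0.014,0,0,0,-0.025],[0.175,-0.014,0,0,0,-0.025],[0.175,-0.014,0,0,0,-0.025],[0.175,-0.014,0,0,0,-0.025],[0.175,-0.014,0,0,0,-0.025]]';  python3 -m handwheel '[[0.6,0,0,0,0,0],[0.58,0,0,0,0,0],[0,0,0,0,0,0],[0,0,0,0,0,0]]'; python3 -m handwheel '[[0.1,0,0,0,0,0],[0,0,0,0,0,0],[0,0,0,0,0,0]]'
python3 - <<'E'
from g import *
to(W(pathpt(306.96-36)[0]),.14,94.36)
p=snap('wrist','w19.png')
E
```

```text
clock: 41.98
position: [0.4777, 0.2889, 0.1419]
tool_rot: [3.142, 0.0, 0.854]
force: [0.2, 0.6, -1.7]
grip_width: 0.0387
clock: 42.72
position: [0.4967, 0.2986, 0.1417]
tool_rot: [3.141, -0.0, 0.075]
force: [-0.5, -0.1, -0.9]
grip_width: 0.039
clock: 43.48
position: [0.5624, 0.3066, 0.1416]
tool_rot: [-3.14, 0.001, 0.556]
force: [-3.8, 3.6, -1.1]
grip_width: 0.0388
clock: 44.35
position: [0.5752, 0.3319, 0.1414]
tool_rot: [-3.139, 0.001, 1.655]
force: [-7.3, -0.4, -2.5]
grip_width: 0.0389
clock: 44.85
position: [0.5742, 0.3615, 0.1417]
tool_rot: [3.142, 0.0, 1.645]
force: [-0.2, 0.1, -0.6]
grip_width: 0.0389
clock: 45.22
position: [0.5741, 0.364, 0.1418]
tool_rot: [3.142, -0.0, 1.645]
force: [0.1, 0.0, -1.3]
grip_width: 0.039
TCP [0.5741 0.364  0.1418] yaw 94.27 need x 0.12 y -0.03 z 0.07 rz -0.0002
```

View pics/w19.png

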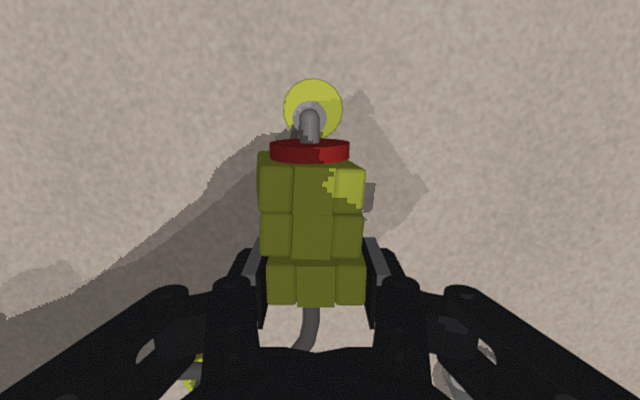

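```bash
python3 -m handwheel '[[0.08,0,0,0,0,0],[0,0,0,0,0,0],[0,0,0,0,0,0]]';python3 -m handwheel '[[0.05,0,0,0,0,0],[0,0,0,0,0,0],[0,0,0,0,0,0]]'
```

```text
clock: 45.65
position: [0.5741, 0.3646, 0.1417]
tool_rot: [-3.141, 0.002, 1.645]
force: [-0.3, -7.8, 2.9]
grip_width: 0.0393
clock: 46.02
position: [0.5741, 0.3647, 0.1416]
tool_rot: [-3.14, 0.004, 1.644]
force: [-1.5, -13.0, 5.2]
grip_width: 0.0394
```

```bash
python3 -m handwheel '[[0,0,0.1,0,0,0],[0,0,0,0,0,0],[0,0,0,0,0,0]]' -0.4; python3 -m handwheel '[[0,0,-0.8,0,0,0],[0,0,-1,0,0,0],[0,0,-1,0,0,0],[0,0,-1,0,0,0],[0,0,-1,0,0,0],[0,0,-1,0,0,0],[-0.3,-0.3,-0.5,0,0,0],[0,0,0,0,0,0]]'; python3 -m handwheel '[[0,0,0,0,0,0],[0,0,0,0,0,0]]'
python3 - <<'E'
from g import *
to(W((55,115)))
p=snap('wrist','w20.png')
for r in bot.trace(p,'hanger0'): print(r['score'],r['point'],np.round(rect(p,r['region'],.1665),4))
for q in (9,27,45): print(q,proj(p,[*W((55,115-q)),.1665]))
im=np.ascontiguousarray(p['pixels']);cv2.imwrite('pics/z20.png',cv2.resize(im[60:260,220:420],None,fx=3,fy=3,interpolation=cv2.INTER_CUBIC))
E
```

```text
clock: 46.4
position: [0.5737, 0.3678, 0.1394]
tool_rot: [3.142, -0.0, 1.646]
force: [0.0, -0.1, -0.5]
grip_width: 0.0599
clock: 47.4
position: [0.5668, 0.3587, 0.2982]
tool_rot: [3.14, -0.001, 1.645]
force: [0.9, 0.3, -0.9]
grip_width: 0.0598
clock: 47.65
position: [0.5667, 0.3592, 0.2959]
tool_rot: [-3.14, 0.001, 1.646]
force: [0.1, -0.8, 0.6]
grip_width: 0.0597
TCP [0.5667 0.3592 0.2959] yaw 94.29 need x 2.09 y 0.28  
0.89 [322.3, 160.1] [ 0.5697  0.3815 40.5618 20.0698  0.1679]
0.85 [325.2, 184.7] [ 0.5738  0.3629 20.1048 40.7105 -0.7361]
0.76 [320.7, 135.9] [ 0.5679  0.4015 19.5833 43.539  -0.995 ]
9 [323.22992123 134.67805461]
27 [323.13866141 156.82444912]
45 [323.05059193 178.19663018]
```

View pics/z20.png

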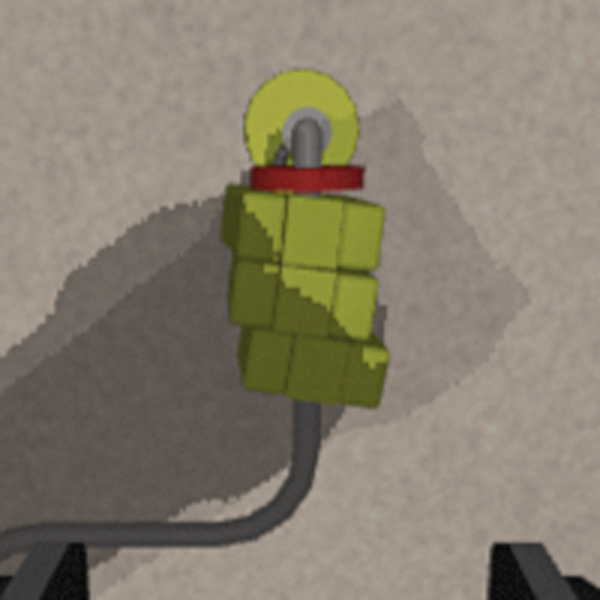

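```bash
cat >> h.py <<'E'
def tri(p,a,q,b):
    c1,d1=ray(p,a);c2,d2=ray(q,b);d1=d1/np.linalg.norm(d1);d2=d2/np.linalg.norm(d2)
    s=np.linalg.lstsq(np.array([d1,-d2]).T,c2-c1,rcond=None)[0]
    return (c1+d1*s[0]+c2+d2*s[1])/2,np.linalg.norm(c1+d1*s[0]-c2-d2*s[1])
E
python3 - <<'E'
from h import *
p=snap('scene','sc21.png');plates(p);q=snap('side','sd21.png');plates(q)
def ball(s,box):
    im=np.asarray(s['pixels']).astype(int); m=(im[...,2]>110)&(im[...,1]<60)&(im[...,0]<70)
    k=np.zeros_like(m);k[box[1]:box[3],box[0]:box[2]]=True; ys,xs=np.nonzero(m&k); print(len(xs)); return xs.mean(),ys.mean()
a=ball(p,(295,215,330,240));b=ball(q,(285,180,315,210));print(a,b,tri(p,a,q,b))
E
```

```text
0.8 [221. 245.] cx cy w h longang [  0.5925  -0.2509  76.4199 108.2826  -7.2818]
0.59 [204. 224.] cx cy w h longang [  0.4748  -0.3112  71.279  116.3634  -0.2293]
0.58 [299. 219.] cx cy w h longang [ 4.901000e-01  1.640000e-02  8.758360e+01  1.137542e+02 -7.437200e+01]
0.74 [406. 160.] cx cy w h longang [  0.4754  -0.314  102.3628  85.874    1.0394]
0.68 [364. 159.] cx cy w h longang [  0.5892  -0.2517  82.4242 104.5209  -8.4096]
0.66 [338. 219.] cx cy w h longang [ 5.240000e-01  2.900000e-03  7.514050e+01  1.084956e+02 -8.292970e+01]
0.25 [268. 263.] cx cy w h longang [5.835000e-01 1.551000e-01 2.375508e+02 1.561906e+02 2.595630e+01]
38
31
(np.float64(312.6578947368421), np.float64(227.39473684210526)) (np.float64(299.5806451612903), np.float64(193.93548387096774)) (array([0.62763409, 0.03340082, 0.0769845 ]), np.float64(0.002135357559289939))
```

View pics/sc21.png

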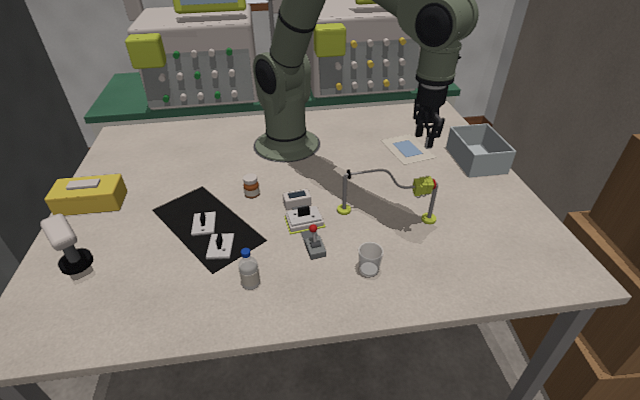

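View pics/sd21.png

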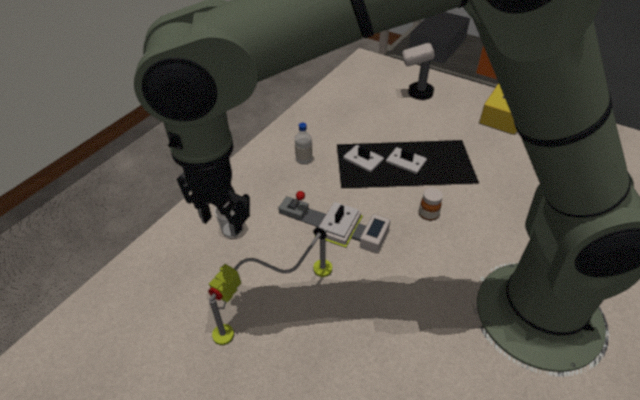

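```bash
python3 -m handwheel '[[-1,0,0,0,0,0],[-1,0,0,0,0,0],[-1,0,0,0,0,0],[-1,0,0,0,0,0],[-1,0,0,0,0,0],[-1,0,0,0,0,0],[-1,0,0,0,0,0]]' 1 40; python3 -m handwheel '[[-1,0,0,0,0,0],[-1,0,0,0,0,0],[-1,0,0,0,0,0],[-1,0,0,0,0,0],[-1,0,0,0,0,0],[-1,0,0,0,0,0],[0,0,0,0,0,-0.0102],[0,0,0,0,0,0]]'; python3 -m handwheel '[[0,0,0,0,0,0],[0,0,0,0,0,0]]'
python3 - <<'E'
from g import *
to((.5913,.0289),.062,98)
p=snap('wrist','w22.png');plates(p,.032)
E
```

```text
clock: 48.82
position: [0.58, 0.1828, 0.297]
tool_rot: [3.141, -0.0, 1.645]
force: [0.7, -0.5, 0.1]
grip_width: 0.0
clock: 49.82
position: [0.5909, 0.0342, 0.2969]
tool_rot: [3.141, -0.0, 1.709]
force: [0.9, -0.1, -0.1]
grip_width: 0.0
clock: 50.08
position: [0.5911, 0.0353, 0.2968]
tool_rot: [-3.142, -0.0, 1.709]
force: [0.4, -0.2, 1.3]
grip_width: -0.0001
TCP [0.5911 0.0353 0.2968] yaw 97.93 need x -0.26 y -0.03 z 9.39 rz -0.0002
0.8 [251. 162.] cx cy w h longang [ 5.17200e-01  1.72000e-02  7.08489e+01  9.92396e+01 -8.19713e+01]
0.69 [316. 342.] cx cy w h longang [  0.6275  -0.2256  20.4346  44.4864 -82.1666]
0.64 [198. 350.] cx cy w h longang [ 0.4596 -0.2631 35.1563 15.3351 45.4421]
```

View pics/w22.png

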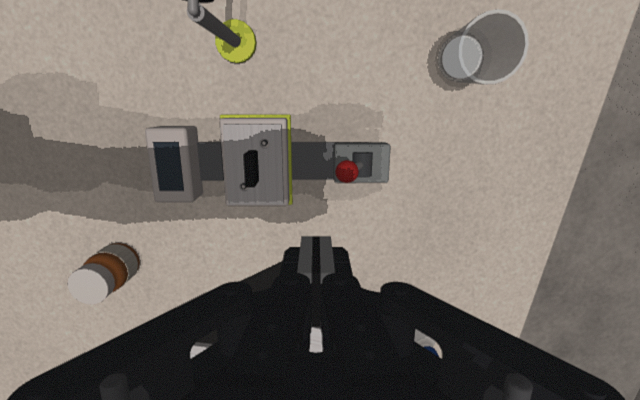

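```bash
python3 -m handwheel '[[-1,-0.33,0,0,0,0],[-1,-0.33,0,0,0,0],[-1,-0.33,0,0,0,0],[-1,-0.33,0,0,0,0],[-1,-0.33,0,0,0,0],[-1,-0.33,0,0,0,0],[-1,-0.33,0,0,0,0],[-1,-0.33,0,0,0,0]]'; python3 -m handwheel '[[-1,-0.33,0,0,0,0],[-1,-0.33,0,0,0,0],[-1,-0.33,0,0,0,0],[-1,-0.33,0,0,0,0],[-1,-0.33,0,0,0,0],[0,0,0,0,0,0],[0,0,0,0,0,0],[0,0,0,0,0,0]]'
python3 - <<'E'
from g import *
to((.5913,.0289),.29,98)
p=snap('wrist','w23.png');plates(p,.011)
E
```

```text
clock: 51.18
position: [0.5533, -0.1727, 0.2968]
tool_rot: [3.142, 0.0, 1.71]
force: [-0.2, -0.4, -0.4]
grip_width: -0.0004
clock: 52.18
position: [0.5303, -0.3006, 0.2968]
tool_rot: [3.141, -0.0, 1.711]
force: [0.4, 0.1, 0.5]
grip_width: 0.0002
TCP [ 0.5303 -0.3006  0.2968] yaw 98.02 need x 12.71 y 4.26 z 0.27 rz 0.0001
0.98 [275. 160.] cx cy w h longang [  0.4793  -0.3117 101.4403  71.3288   0.4276]
0.82 [371. 127.] cx cy w h longang [  0.5933  -0.2521  69.9861 100.9959  -5.9758]
```

View pics/w23.png

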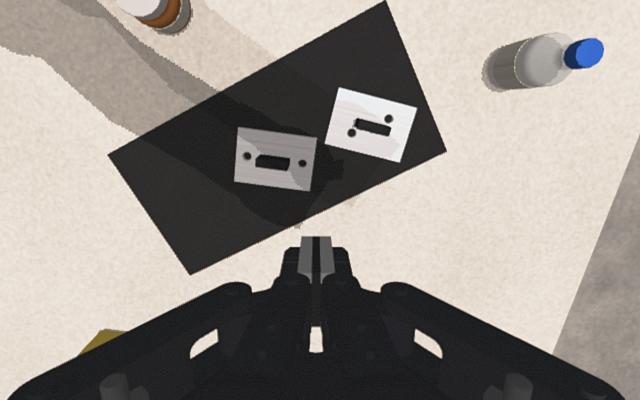

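```bash
python3 -m handwheel '[[0.98,0.33,0,0,0,0],[0.98,0.33,0,0,0,0],[0.98,0.33,0,0,0,0],[0.98,0.33,0,0,0,0],[0.98,0.33,0,0,0,0],[0.98,0.33,0,0,0,0],[0.98,0.33,0,0,0,0],[0.98,0.33,0,0,0,0]]'; python3 -m handwheel '[[0.98,0.33,0,0,0,0],[0.98,0.33,0,0,0,0],[0.98,0.33,0,0,0,0],[0.98,0.33,0,0,0,0],[0.95,0.3,0,0,0,0],[0,0,1,0,0,0],[0,0,1,0,0,0],[0,0,1,0,0,0]]';  python3 -m handwheel '[[0,0,1,0,0,0],[0,0,1,0,0,0],[0,0,1,0,0,0],[0,0,1,0,0,0],[0,0,0.6,0,0,0],[0,0,0,0,0,0],[0,0,0,0,0,0]]'
python3 - <<'E'
from g import *
to((.6276,.0334),.062,98)
p=snap('wrist','w24.png')
E
```

```text
clock: 53.28
position: [0.5683, -0.097, 0.2969]
tool_rot: [3.141, -0.0, 1.71]
force: [-0.4, 0.8, 0.5]
grip_width: 0.0001
clock: 54.28
position: [0.5913, 0.0284, 0.2211]
tool_rot: [3.141, -0.0, 1.71]
force: [0.1, 0.2, -1.2]
grip_width: -0.0001
clock: 55.15
position: [0.5919, 0.028, 0.1077]
tool_rot: [3.14, 0.0, 1.71]
force: [-0.0, -0.8, 0.8]
grip_width: -0.0002
TCP [0.5919 0.028  0.1077] yaw 97.96 need x 0.02 y 1.44 z 1.83 rz -0.0001
```

View pics/w24.png

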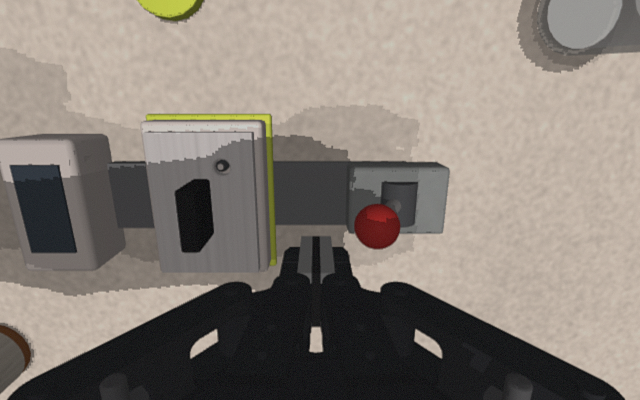

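```bash
python3 -m handwheel '[[0.02,0,0.9,0,0,0],[0,0,0.85,0,0,0],[0,0,0,0,0,0],[0,0,0,0,0,0]]'; python3 -m handwheel '[[0,0.4,0,0,0,0],[0,0.4,0,0,0,0],[0,0.4,0,0,0,0],[0,0.4,0,0,0,0],[0,0,0,0,0,0]]'
python3 - <<'E'
from g import *
to((.6276,.0334),.062,98)
p=snap('wrist','w25.png')
E
```

```text
clock: 55.7
position: [0.5919, 0.0284, 0.0642]
tool_rot: [3.14, 0.0, 1.709]
force: [0.1, 0.0, 1.1]
grip_width: -0.0
clock: 56.32
position: [0.6317, 0.0342, 0.0629]
tool_rot: [3.141, -0.0, 1.71]
force: [-0.8, 0.3, -0.1]
grip_width: -0.0002
TCP [0.6317 0.0342 0.0629] yaw 97.96 need x -0.01 y -0.17 z 0.04 rz -0.0001
```

View pics/w25.png

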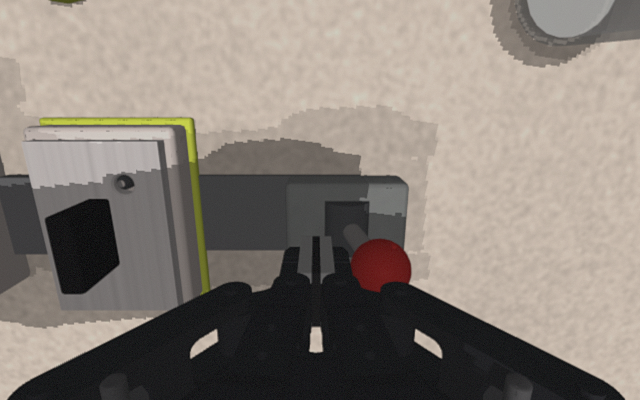

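Lever is swinging over. Continue pushing.

```bash
python3 -m handwheel '[[0,0.3,0,0,0,0],[0,0.3,0,0,0,0],[0,0,0,0,0,0]]'; python3 -m handwheel '[[0,0.2,0,0,0,0],[0,0.15,0,0,0,0],[0,0,0,0,0,0]]';python3 -m handwheel '[[0,0.12,0,0,0,0],[0,0,0,0,0,0],[0,0,0,0,0,0]]'
python3 - <<'E'
from g import *
p=snap('wrist','w26.png'); to((.6507,.0373))
E
```

```text
clock: 56.75
position: [0.6464, 0.0362, 0.063]
tool_rot: [3.141, -0.0, 1.71]
force: [-0.0, 0.1, 0.4]
grip_width: -0.0001
clock: 57.12
position: [0.6514, 0.0367, 0.0624]
tool_rot: [-3.134, 0.0, 1.709]
force: [-21.8, -1.6, 12.0]
grip_width: -0.0003
clock: 57.5
position: [0.652, 0.0368, 0.0621]
tool_rot: [-3.13, 0.0, 1.709]
force: [-37.0, -2.1, 21.5]
grip_width: -0.0003
TCP [0.652  0.0368 0.0621] yaw 97.93 need x 0.03 y -0.05
```

View pics/w26.png

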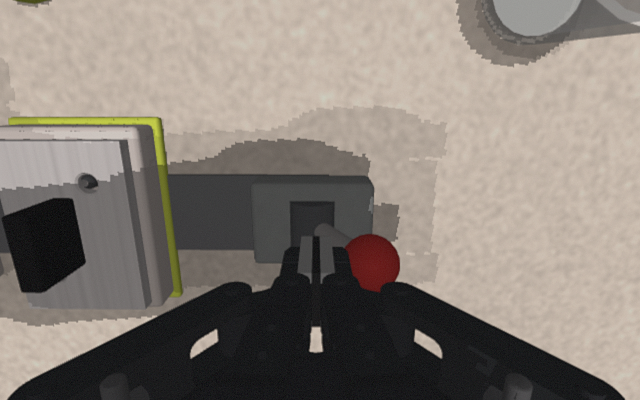

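```bash
python3 -m handwheel '[[0,-0.4,0,0,0,0],[0,-0.4,0,0,0,0],[0,0,-1,0,0,0],[0,0,-1,0,0,0],[0,0,-1,0,0,0],[0,0,-1,0,0,0],[0,0,-1,0,0,0],[0,0,-1,0,0,0]]';python3 -m handwheel '[[-0.8,-0.6,-1,0,0,0],[-0.8,-0.6,-1,0,0,0],[-0.8,-0.6,0,0,0,0],[0,0,0,0,0,0],[0,0,0,0,0,0],[0,0,0,0,0,0]]'
python3 - <<'E'
from g import *
p=snap('wrist','w27.png');plates(p,.032); print(bot.observe()['position'],bot.observe()['force'])
def ball(s,box):
    im=np.asarray(s['pixels']).astype(int); m=(im[...,2]>110)&(im[...,1]<60)&(im[...,0]<70)
    k=np.zeros_like(m);k[box[1]:box[3],box[0]:box[2]]=True; ys,xs=np.nonzero(m&k); return xs.mean(),ys.mean()
s=snap('scene','sc27.png');q=snap('side','sd27.png')
plates(s);
for a,b in [(s,(295,215,340,260)),(q,(265,180,315,210))]:
    try: print(ball(a,b))
    except Exception as e: print(e)
a=ball(s,(295,215,340,260));b=ball(q,(265,180,315,210));X=tri(s,a,q,b);print(X)
d=X[0][:2]-np.array([.517,.0185]);print('dock x',d@[np.cos(.14),np.sin(.14)])
for n in ('bottle','jar','beaker'):
  for r in bot.trace(s,n)[:1]: print(n,r['score'],r['point'])
for r in bot.trace(s,'hanger0')[:3]: print(r['score'],r['point'])
E
```

```text
clock: 58.55
position: [0.6377, 0.0349, 0.214]
tool_rot: [3.141, -0.0, 1.71]
force: [-0.0, 0.2, -0.5]
grip_width: 0.0001
clock: 59.3
position: [0.6014, -0.03, 0.2625]
tool_rot: [-3.141, -0.0, 1.711]
force: [-0.4, 0.1, -0.3]
grip_width: 0.0002
0.89 [205. 345.] cx cy w h longang [ 0.4878 -0.2879 51.319  16.3793 41.1756]
0.85 [244. 109.] cx cy w h longang [ 5.17200e-01  1.74000e-02  7.11513e+01  9.99550e+01 -8.20333e+01]
0.46 [314. 338.] cx cy w h longang [ 0.6328 -0.2584 31.9648 12.5798 89.6582]
0.29 [420. 276.] cx cy w h longang [  0.7614  -0.1523  43.764   95.7827 -17.0159]
[ 0.60144855 -0.03017549  0.26261799] [0.34404171 0.20138957 0.16364365]
0.87 [220. 246.] cx cy w h longang [  0.5926  -0.2511  72.9508 108.5117  -6.5228]
0.86 [205. 222.] cx cy w h longang [  0.475   -0.3099  75.0558 116.858   -0.2103]
0.61 [303. 216.] cx cy w h longang [ 4.901000e-01  1.940000e-02  9.466800e+01  1.067712e+02 -8.403370e+01]
0.53 [429. 186.] cx cy w h longang [  0.3961   0.4932  21.6154 113.6441 -20.3654]
0.5 [249. 187.] cx cy w h longang [  0.2933  -0.156  146.3115  51.7315   0.315 ]
(np.float64(317.1463414634146), np.float64(238.8048780487805))
(np.float64(282.77272727272725), np.float64(188.04545454545453))
(array([0.67771932, 0.03945024, 0.07734561]), np.float64(0.002781419178975874))
dock x 0.16207030752860613
bottle 0.67 [248.3, 270.0]
jar 0.71 [249.4, 184.6]
beaker 0.73 [370.6, 256.4]
0.69 [414.3, 188.2]
0.65 [424.5, 187.2]
0.54 [428.6, 184.4]
```

View pics/w27.png

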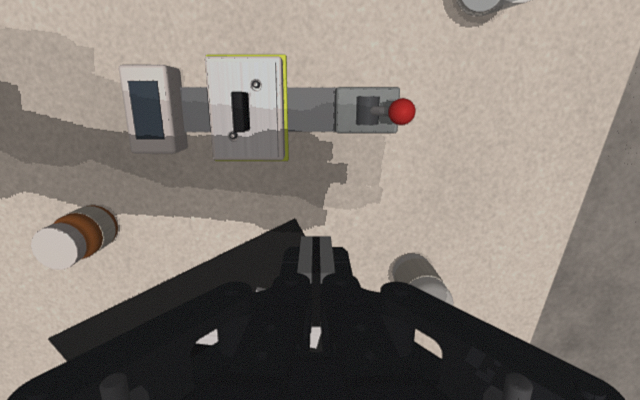

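View pics/sc27.png

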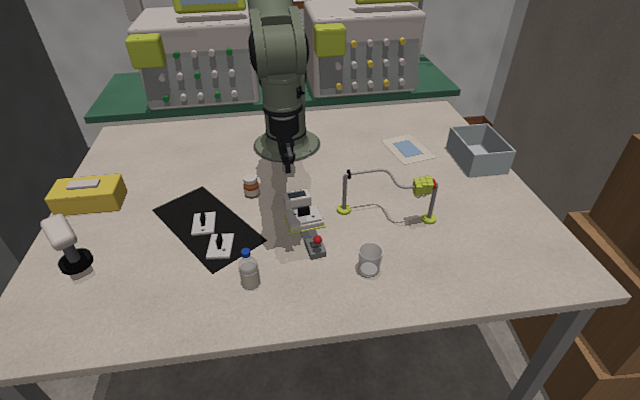

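View pics/sd27.png

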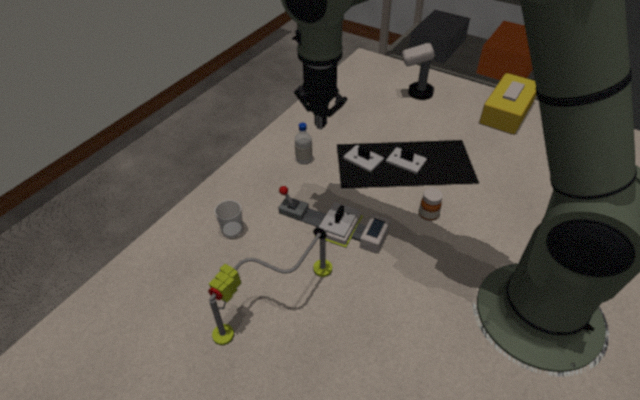

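```bash
python3 -c "
from workcell import bot
print(bot.job_done())"
```

```text
the job is handed in; nothing more can be done
None
```

I finished the setup and handed the job in at about 60 s of the 210 s allowed. No verdict is reported, so what follows is from my own last checks.

- **Matching plate:** I picked plate_b by measuring the pins and the holes in the pictures, so I only tried that one plate on the dock. It went over both pins and met firm contact at the height expected for fully home. In the last picture it sits within about 1–2 mm of the dock centre and is aligned with it.
- **Other plates:** plate_a and plate_c lie flat on the mat. One of them, plate_c, was knocked about 3 cm aside during the run, while the arm was elsewhere. I looked again before moving the lever, and it was still flat and well inside the mat's edges.
- **Hangers:** All three were slid round both corners and pressed against the red stop. Their centres measured about 10, 30 and 49 mm from the stop face, though they sit slightly twisted on the rod.
- **Lock lever:** I pushed it last, until it met a hard stop at about 37 N through the fingertips. From the distance its ball moved (about 50 mm), it stands near 0.95 rad, above the 0.85 rad needed.
- **Bystanders:** The bottle, jar and beaker stand upright in the last pictures and look unmoved. The arm was clear of everything at hand-in.

No check failed. The camera calibration is good only to about 2 mm, so all the positions above carry that uncertainty.

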